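Nip up the gland nut of the kitchen tap

TASK

The tap's gland has been repacked: with your fingers run the gland nut down clockwise (seen from above) until it is just finger-tight on the packing, no further. Then put the spanner that fits on the nut and tighten it a quarter turn more, no more than that. Take the spanner off and lay it (do not drop it) flat on the worktop, clear of the tap; leave the other things where they are.

Things in the scene. Friction and masses are not known exactly. Their poses are not given: they have to be found in the camera images.
- nut (a point): centre of the brass gland nut, a hexagon 27 mm across flats (31.2 mm over corners), 15 mm tall, on a vertical thread at the tap's top. z is the thread's axis, up; two flats face +y and -y of this frame, the others lie at 60 deg to them, corners along x. The frame turns with the nut; clockwise from above (yaw falling) tightens. It starts 77 to 115 deg short of the packing
- nut_shoulder (a point): the shoulder hidden inside the nut, on its axis: it sinks 1 mm for each turn that the nut runs down, and is 102 mm above the tap's foot when it meets the follower and the packing, at a nut angle that is not known beforehand and differs every time. Until then the nut runs freely at some 0.06 N m, then it stops dead: finger-tight
- follower_top (a point): brass follower hidden in the neck under the nut, which presses it on the packing. It stays still until the nut is finger-tight; only at about 0.36 N m does the packing yield: the nut turns on at that same moment, driving this point down 0.25 mm a quarter turn, and stays where it is left. Turning back does not lift it
- tap_axis (a point): foot of the tap on the worktop, on its vertical axis; the nut's centre is 112 mm above it. Foot 52 mm in diameter, chrome body 33 mm; the spout leaves along this frame's -x over the sink, reaches 139 mm from the axis, its top 59 mm above the worktop
- spindle_tip (a point): top of the tap's bare brass spindle, 9 to 10 mm in diameter, on the tap's axis 31 mm above the nut's centre; fixed. Below the nut the brass neck is 20 mm in diameter for 43 mm
- spanner_grip (a point): the larger of two steel open-ended spanners, which fits the nut: point on its handle near the balance, half-way through its thickness. x points along the handle to the jaw, z up when it lies flat. Handle 18 mm wide, 9 mm thick (0.5 to 9.5 mm above the worktop when it lies); head and tail eye 10 mm thick. It reaches 123 mm behind this point and 102 mm ahead; 190 to 260 g
- spanner_jaw (a point): where the nut's centre sits when the larger spanner is on it: between the jaws, 85 mm from spanner_grip along +x. Jaw faces 28.5 mm apart, parallel to x, open to +x; the mouth flares to 38 mm at the tips 17 mm ahead; the throat is 17.8 mm behind. It goes on from the side along its x, square to a pair of flats. Head 58 mm wide. It has about 6 deg of play either way on the nut
- small_spanner_grip (a point): the smaller spanner (16 mm jaw, too small for the nut, about 173 mm long, 8 mm thick): point near its balance, x to its jaw. Leave it
- handle_center (a point): the tap's chrome cross-head handle, taken off, lying on the worktop, 66 mm across and 22 mm tall; point at half its height. Leave it
- mug_mid (a point): a white mug, 80 mm in diameter, 92 mm tall, handle at its +y; point half-way up its middle. Leave it
- soap_mid (a point): a green bottle of washing-up liquid, 60 mm in diameter, 190 mm tall; point half-way up its middle. Leave it
Mind the look-alikes: they are no part of the job. Leave any purple or red look-alike of the part that bears spanner_grip alone. Of the things that look like the part that bears nut, the smaller one is meant.

How it is judged:
By the outcome, as a careful person would: the job done as asked, in the order asked, and still so for the second after the job is handed in, with the robot touching nothing.
It also fails if it takes over 72 s, if anything falls off the work surface, if the arm or the gripper's body presses on something with over 40 N, if the wrist force passes 120 N, or if a joint passes its speed limit or range.

ROBOT

A 6-joint arm with a two-finger parallel gripper is mounted at the origin on the work surface. World frame = base frame: x ahead of the robot, y to its left, z up, the work surface at z = 0. Lengths are in m, angles in rad, forces in N, time in s.
With the tool pointing down it reaches from about 0.375 to 0.9 m from the base axis. Payload 3.1 kg.
Tool frame: the origin (TCP) lies where the fingers leave the gripper's body, on its centre line; the fingertips stand 73 mm ahead of it and the grasp point (between the pads) lies 54 mm ahead of it; z points along the fingers, y is the line along which they close (so a half turn about z gives the same grasp; the last joint's range is limited). The gripper opens to 85 mm and grips with 20 to 120 N. Pads are 22 mm wide; open, the fingers measure 114 mm over their backs; the gripper's body (76 mm by 85 mm) begins 54 mm behind the grasp point. The pads swing forward as they close: fully open they stand 13 mm farther back than shut.
Start: joints at [0.945, 0.527, 1.433, -0, 1.181, -0.178], TCP at [0.271, 0.563, 0.304] pointing down, gripper open.
Joint ranges: [-3.08, 3.08], [-0.75, 2.2], [0.22, 2.44], [-1.43, 4.57], [0, 2.65], [-2.85, 2.85]. Speed limits (rad/s): [2.79, 2.79, 3.14, 3.14, 3.14, 3.14].

INTERFACE

Orientations are given as a unit quaternion [x, y, z, w].
In Python, from station import manip gives the robot as it stands.
- The arm moves only by the shell command python3 -m crank 'ROWS' [FORCE]. ROWS is JSON, a list of rows, each an object with "dp": the shift along the tool's x, y, z normalised to -1 to 1, where 1 is 50 cm, a list of three; "delta_rot": the turn, a rotation vector about the tool's x, y, z normalised to -1 to 1, where 1 is 2 pi rad, a list of three; "fingers": the opening, from -1 (shut) to 1 (fully open). A call has 1 to 12 rows; each row shifts and turns the commanded pose from where the row before left it, along the tool's axes as they then stand; what a row does not reach is not made up. A row lasts 1/12 s, in which the tool goes at most 41.7 mm and 7.16 degrees, less where a joint would pass 70% of its speed; a pose out of reach is approached as far as the arm can. A call with a number of a shift or a turn outside -1 to 1 is refused whole. A call with a gripper value outside its range is refused whole. The fingers move at their own pace and stop on an object; FORCE is the grip in N (left out, the last holds). Time passes only in rows, so rows that do not move let the fingers close. It gives the time, the measured TCP pose, the force, the opening and the grip force at its end, in the units of the state.
- manip.sense(): the state, without advancing time (a new reading comes with each control period).
- manip.snapshot(name): name is "scene" or "side" or "wrist"; returns (picture, depth): 400x640x3 uint8, red, green, blue; 400x640 float32, m along the optical axis (not along the pixel's ray), 0 where there is no reading.
- manip.camera_model(name): a dict with "fx", "fy", "cx", "cy" (pixels), "origin" and "attitude" of the camera in the world. Camera axes: x right, y up, looking along -z (the intrinsics and any distortion apply to the point x, -y, -z); pixel columns grow to the right and rows downward; lengths in m; the calibration is good to about 2 mm. A picture is of the moment at which its call begins: read the wrist's pose just before it. camera_model takes no time and is no camera call; for the wrist camera it gives the pose at the moment of the call.
- manip.sign_off(): hands the job in; it is judged then, once.
The state is a dict: "t": time; "q": joint angles; "qd": joint speeds; "tau": joint torques, N m; "tcp_pos": TCP position; "tool_rot": TCP orientation; "force": force on the tool from outside, world axes, zero at the start; "ft_torque": the same for the moment, N m; "finger_gap": opening from 0.0 (shut) to 1.0 (fully open); "gripper_force": force on a finger pad.
Only numpy, scipy, OpenCV 4.12 (cv2) and the standard library are available. Lean on these libraries where they do the work, as an engineer would, in place of code of your own. Each camera call takes 0.05 s, during which the arm holds its last target. There are 200 camera calls.

## Working session

There is one attempt and no reset: what is moved stays moved. The work goes in short steps, Python scripts to look and compute and a shell command to move; the robot and the scene stay as the last step left them, time stands still between calls to the robot, and variables do not carry over. Pictures are saved under pics/ and viewed, at most 10 in all, crops included, and the job is handed in when it is done.

```bash
ls; mkdir -p pics
cat > h.py <<'E'
import numpy as np,cv2
from station import manip
from scipy.spatial.transform import Rotation as R
def snap(n,f=None):
    m=manip.camera_model(n); p,d=manip.snapshot(n)
    if f: cv2.imwrite('pics/'+f,p[:,:,::-1])
    a=np.array(m['attitude']); Rm=R.from_quat(a).as_matrix() if a.size==4 else a.reshape(3,3)
    return p,d,m,Rm
def cloud(d,m,Rm):
    v,u=np.mgrid[:d.shape[0],:d.shape[1]]
    P=np.stack([(u-m['cx'])/m['fx']*d,-(v-m['cy'])/m['fy']*d,-d],-1)
    return P@Rm.T+np.array(m['origin'])
E
python3 - <<'E'
from h import *
for n in ['scene','side']:
    p,d,m,Rm=snap(n,n+'.png'); np.save(n+'.npy',cloud(d,m,Rm)); print(m)
print(manip.sense())
E
```

```text
pics
{'fx': 448.06764528022813, 'fy': 448.06764528022813, 'cx': 313.8570948804592, 'cy': 202.08934857742148, 'origin': array([1.17691324, 0.43328636, 0.9648338 ]), 'attitude': array([0.18713714, 0.34035116, 0.81311496, 0.4335722 ])}
{'fx': 411.1487604979515, 'fy': 411.1487604979515, 'cx': 319.6844303392366, 'cy': 195.07291300894752, 'origin': array([ 0.32175116, -1.06166588,  0.66257316]), 'attitude': array([ 0.50717452, -0.03149521, -0.07038497,  0.85838687])}
{'t': 0.1, 'q': array([ 9.44505271e-01,  5.28371181e-01,  1.43376014e+00, -1.15918304e-05,
        1.18139423e+00, -1.78506158e-01]), 'qd': array([ 0.00160192, -0.00176197, -0.002524  , -0.00070752,  0.00242285,
        0.0007541 ]), 'tau': array([-2.52724817e-05, -4.43306208e+01, -1.78586519e+01, -2.01656176e-04,
        3.89056731e-03,  4.03133782e-06]), 'tcp_pos': array([0.27029014, 0.56298229, 0.30303704]), 'tool_rot': array([ 2.22024337e-01,  9.75040645e-01, -8.91351117e-04, -3.73554777e-04]), 'force': array([-0.30529126, -0.50468001, -0.32936314]), 'ft_torque': array([-0.03118402,  0.03244364,  0.00436407]), 'gripper_force': 0.0, 'finger_gap': 1.001274043288505}
```

View pics/scene.png

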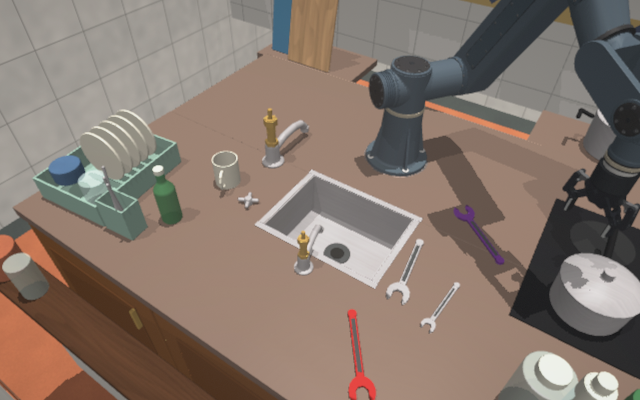

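View pics/side.png

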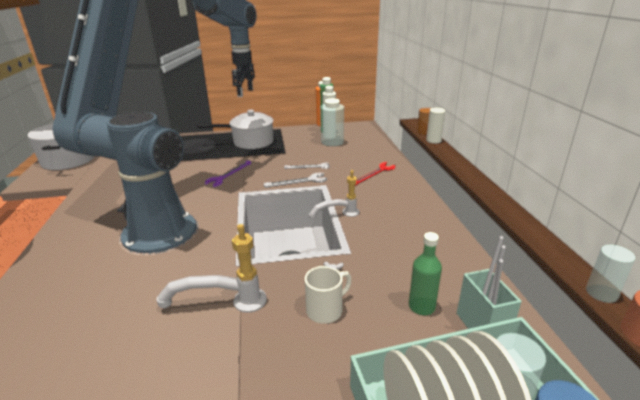

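The scene view shows two taps: the smaller one has its nut at about (304,240), the other is at (272,140). It also shows the large steel spanner (jaw at 398,292; tail at 419,243), the small one at (440,305), and purple and red look-alikes.

```bash
python3 - <<'E'
from h import *
C=np.load('scene.npy')
for n,(u,v) in dict(tip=(304,235),nut=(304,242),tip2=(269,112),foot2=(272,160),foot=(304,268),jaw=(398,292),mid=(408,268),tail=(419,243),spout=(320,228),sj=(428,324),st=(456,287),mug=(226,160),hd=(248,201),soap=(160,172)).items():
    print(n,C[v,u].round(3))
# tap points
M=(np.indices(C.shape[:2])); 
s=C[225:280,285:335].reshape(-1,3); s=s[(s[:,2]>.005)&(s[:,2]<.3)]
for lo,hi in [(.005,.03),(.03,.06),(.06,.1),(.1,.12),(.12,.16)]:
    k=s[(s[:,2]>lo)&(s[:,2]<hi)]; print(lo,len(k),k.mean(0).round(4),k.min(0).round(3),k.max(0).round(3)) if len(k) else 0
s=C[235:305,383:426].reshape(-1,3); s=s[(s[:,2]>.005)&(s[:,2]<.03)]
c=s.mean(0); w,V=np.linalg.eigh(np.cov((s-c)[:,:2].T)); t=(s-c)[:,:2]@V[:,1]; print(c,V[:,1],t.min(),t.max())
E
python3 - <<'E'
import cv2
a=cv2.imread('pics/scene.png')[205:335,270:470]
cv2.imwrite('pics/c1.png',cv2.resize(a,None,fx=4,fy=4,interpolation=2))
E
```

```text
tip [0.575 0.013 0.135]
nut [0.581 0.017 0.117]
tip2 [ 0.263 -0.333  0.196]
foot2 [ 0.28  -0.321  0.023]
foot [0.586 0.019 0.019]
jaw [ 0.501  0.254 -0.002]
mid [0.424 0.244 0.008]
tail [0.332 0.233 0.014]
spout [ 0.463 -0.011  0.044]
sj [0.546 0.355 0.001]
st [0.409 0.372 0.006]
mug [ 0.396 -0.414  0.058]
hd [ 0.469 -0.268  0.014]
soap [ 0.643 -0.405  0.186]
0.005 152 [0.5699 0.0099 0.0133] [ 0.44  -0.084  0.005] [0.597 0.031 0.028]
0.03 289 [0.5365 0.0016 0.0492] [ 0.446 -0.024  0.03 ] [0.592 0.024 0.06 ]
0.06 78 [0.5789 0.0111 0.0758] [ 0.563 -0.002  0.06 ] [0.59  0.021 0.098]
0.1 95 [0.578  0.0102 0.1142] [ 0.559 -0.007  0.102] [0.59  0.022 0.12 ]
0.12 43 [0.5767 0.0091 0.13  ] [ 0.57  -0.001  0.12 ] [0.587 0.021 0.144]
[0.44512208 0.24650429 0.00867501] [-0.9915975  -0.12936149] -0.09273267294684241 0.1346602829981101
```

View pics/c1.png

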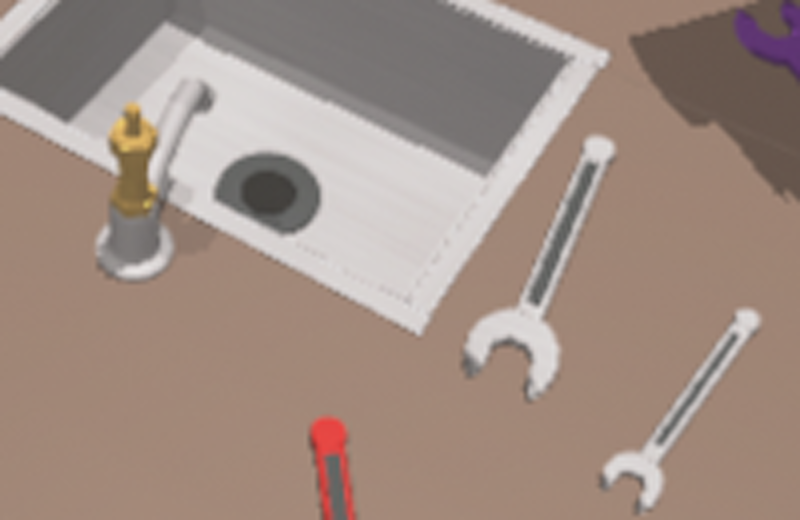

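The crop confirms it: the small tap has a hex nut, and its axis is near (0.575, 0.009). The spanner's grip is near (0.433, 0.245) with its jaw pointing to +x. I'll move halfway, over the spanner, and then on to the tap.

```bash
python3 -m crank '[{"dp":[-0.0644,-0.0459,0],"delta_rot":[0,0,0],"fingers":1},{"dp":[-0.0644,-0.0459,0],"delta_rot":[0,0,0],"fingers":1},{"dp":[-0.0644,-0.0459,0],"delta_rot":[0,0,0],"fingers":1},{"dp":[-0.0644,-0.0459,0],"delta_rot":[0,0,0],"fingers":1},{"dp":[-0.0644,-0.0459,0],"delta_rot":[0,0,0],"fingers":1},{"dp":[-0.0644,-0.0459,0],"delta_rot":[0,0,0],"fingers":1},{"dp":[-0.0644,-0.0459,0],"delta_rot":[0,0,0],"fingers":1},{"dp":[-0.0644,-0.0459,0],"delta_rot":[0,0,0],"fingers":1},{"dp":[0,0,0],"delta_rot":[0,0,0],"fingers":1},{"dp":[0,0,0],"delta_rot":[0,0,0],"fingers":1}]'
python3 - <<'E'
from h import *
p,d,m,Rm=snap('wrist','w1.png'); np.save('w1.npy',cloud(d,m,Rm)); print(m)
E
python3 -m crank '[{"dp":[-0.0644,-0.0459,0],"delta_rot":[0,0,0],"fingers":1},{"dp":[-0.0644,-0.0459,0],"delta_rot":[0,0,0],"fingers":1},{"dp":[-0.0644,-0.0459,0],"delta_rot":[0,0,0],"fingers":1},{"dp":[-0.0644,-0.0459,0],"delta_rot":[0,0,0],"fingers":1},{"dp":[-0.0644,-0.0459,0],"delta_rot":[0,0,0],"fingers":1},{"dp":[-0.0644,-0.0459,0],"delta_rot":[0,0,0],"fingers":1},{"dp":[-0.0644,-0.0459,0],"delta_rot":[0,0,0],"fingers":1},{"dp":[-0.0644,-0.0459,0],"delta_rot":[0,0,0],"fingers":1},{"dp":[0,0,0],"delta_rot":[0,0,0],"fingers":1},{"dp":[0,0,0],"delta_rot":[0,0,0],"fingers":1}]'
python3 - <<'E'
from h import *
p,d,m,Rm=snap('wrist','w2.png'); np.save('w2.npy',cloud(d,m,Rm)); print(m,manip.sense())
a=cv2.imread('pics/w1.png');b=cv2.imread('pics/w2.png')
cv2.imwrite('pics/w12.png',cv2.resize(np.vstack([a,b]),None,fx=.75,fy=.75))
E
```

```text
t: 0.93
tcp_pos: [0.4243, 0.2845, 0.3037]
tool_rot: [0.224, 0.974, -0.0, -0.0]
force: [0.6, 0.2, 0.7]
finger_gap: 1.002
gripper_force: 0.0
{'fx': 341.10833423785124, 'fy': 341.10833423785124, 'cx': 322.81103216897543, 'cy': 201.427179482836, 'origin': array([0.35267367, 0.31916773, 0.37476745]), 'attitude': array([-0.13220159, -0.08173688,  0.52390265,  0.83747707])}
t: 1.82
tcp_pos: [0.5768, 0.0092, 0.3034]
tool_rot: [0.223, 0.975, 0.0, -0.0]
force: [-0.3, 0.5, -0.4]
finger_gap: 0.995
gripper_force: 0.0
{'fx': 341.10833423785124, 'fy': 341.10833423785124, 'cx': 322.81103216897543, 'cy': 201.427179482836, 'origin': array([0.50505685, 0.04353253, 0.37448424]), 'attitude': array([-0.13191015, -0.08233457,  0.52540094,  0.8365253 ])} {'t': 1.8667, 'q': array([-1.76083428e-01,  4.62363147e-01,  1.55823991e+00,  7.99701644e-04,
        1.12278025e+00, -1.29996600e+00]), 'qd': array([ 0.02837147, -0.01582163,  0.02837153,  0.00224908,  0.00103504,
       -0.00186558]), 'tau': array([-1.26049630e+00, -4.00320876e+01, -1.76712728e+01, -7.66819878e-02,
       -9.80197289e-02, -5.08714336e-03]), 'tcp_pos': array([0.57574903, 0.01046658, 0.3033025 ]), 'tool_rot': array([ 2.21770977e-01,  9.75098304e-01,  3.17430627e-04, -9.11381216e-04]), 'force': array([-0.26425127,  1.0866841 , -0.46116955]), 'ft_torque': array([-0.022649  ,  0.03383728, -0.01274203]), 'gripper_force': 0.0, 'finger_gap': 1.0002597287079384}
```

View pics/w12.png

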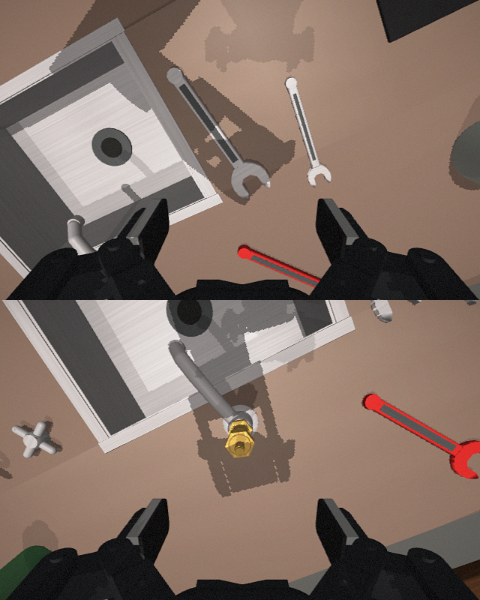

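The upper half (over the spanner) shows its tail at (175,73) and its jaw at (252,183). The lower half shows the nut at (240,440), clear between the fingers. Next: the nut's centre and orientation, and the spanner's axis.

```bash
cat > nut.py <<'E'
from h import *
def nut(p,C,ztop=.1195,show=None,ctr=(.576,.010)):
    r=p.astype(int); mask=(r[:,:,0]-r[:,:,2]>50)&(r[:,:,1]>60)&(np.hypot(C[:,:,0]-ctr[0],C[:,:,1]-ctr[1])<.03)
    k=C[mask&(C[:,:,2]>ztop-.004)&(C[:,:,2]<ztop+.004)]
    sp=C[mask&(C[:,:,2]>ztop+.01)]
    print('top n',len(k),k.mean(0).round(4),'spindle',len(sp),sp.mean(0).round(4),sp[:,2].max().round(4))
    h=cv2.convexHull((k[:,:2]*1e4).astype(np.float32))[:,0]/1e4
    best=[]
    # fit hexagon support: flats at 13.5mm
    from scipy.optimize import minimize
    for a in range(0,60,2):
        def f(x):
            n=np.radians(x[2]+60*np.arange(6)); q=h-x[:2]
            g=(q@np.array([np.cos(n),np.sin(n)])).max(1)-.0133
            return np.mean(np.minimum(abs(g),.002)**2)*1e6
        o=minimize(f,[*k[:,:2].mean(0),a],method='Nelder-Mead'); best.append((o.fun,*o.x))
    best.sort(); print('hex fit: cost cx cy normal-deg(mod60)',[np.round(b,4).tolist() for b in best[:3]])
E
python3 - <<'E'
from nut import *
C=np.load('w2.npy'); p=cv2.imread('pics/w2.png')[:,:,::-1]; nut(p,C)
C=np.load('w1.npy')
s=C[80:275,210:375].reshape(-1,3); s=s[(s[:,2]>.005)&(s[:,2]<.02)&(s[:,1]<.30)]
c=s.mean(0); w,V=np.linalg.eigh(np.cov((s-c)[:,:2].T)); ax=V[:,1]*np.sign(V[0,1]); t=(s-c)[:,:2]@ax
hd=s[(t>-.1)&(t<.04)]; c2=hd.mean(0);w,V=np.linalg.eigh(np.cov((hd-c2)[:,:2].T)); ax=V[:,1]*np.sign(V[0,1])
t=(s-c2)[:,:2]@ax; n=(s-c2)[:,:2]@[-ax[1],ax[0]]
print('spanner',c,c2,ax,np.degrees(np.arctan2(ax[1],ax[0])),t.min(),t.max(),n.min(),n.max(),'grip from tail',c2[:2]+ax*(t.min()+.123),'from head',c2[:2]+ax*(t.max()-.102))
a=cv2.imread('pics/w2.png')[130:250,240:400]; cv2.imwrite('pics/c2.png',cv2.resize(a,None,fx=5,fy=5,interpolation=2))
E
```

```text
top n 822 [0.5692 0.0092 0.1207] spindle 198 [0.5702 0.0086 0.1421] 0.1458
hex fit: cost cx cy normal-deg(mod60) [[0.0715, 0.5712, 0.0081, 41.6056], [0.0715, 0.5712, 0.0081, 41.6057], [0.0715, 0.5712, 0.0081, 41.6056]]
spanner [0.42402854 0.2454171  0.01062803] [0.39093827 0.24079815 0.01043774] [0.99127605 0.13180212] 7.573742330738913 -0.08197999852970415 0.1429263271694061 -0.08544539033875799 0.028556357677738727 grip from tail [0.43160041 0.24620467] from head [0.43150755 0.24619233]
```

View pics/c2.png

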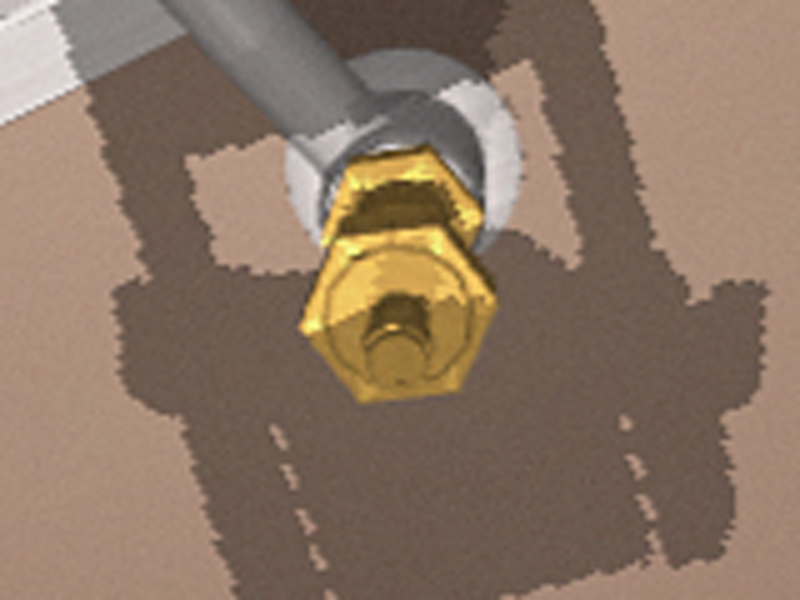

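The crop shows the nut's top hexagon clearly: corners at crop (303,325), (497,297), (333,230), (465,222), (362,403) and (462,393). I'll project them onto the top plane.

```bash
cat >> h.py <<'E'
def ray(m,uv,z):
    Rm=R.from_quat(m['attitude']).as_matrix(); o=np.array(m['origin'])
    r=np.array([[(u-m['cx'])/m['fx'],-(v-m['cy'])/m['fy'],-1] for u,v in uv])@Rm.T
    return o+r*((z-o[2])/r[:,2])[:,None]
def hexfit(P):
    c=P[:,:2].mean(0); q=P[:,:2]-c; z=q[:,0]+1j*q[:,1]; a=np.degrees(np.angle(np.mean((z/abs(z))**6)))/6
    return c,a,abs(z)
E
python3 - <<'E'
from h import *
m=dict(fx=341.1083,fy=341.1083,cx=322.811,cy=201.427,origin=[0.50505685, 0.04353253, 0.37448424],attitude=[-0.13191015, -0.08233457,  0.52540094,  0.8365253])
uv=np.array([(303,325),(497,297),(333,230),(465,222),(362,403),(462,393)])/5.+[240,130]
P=ray(m,uv,.1195); print(P.round(4)); print(hexfit(P))
T=R.from_quat([.22177,.9751,.0003,-.0009]).as_matrix(); print(T.round(3), 'tool y yaw',np.degrees(np.arctan2(T[1,1],T[0,1])))
E
```

```text
[[ 0.5668 -0.0058  0.1195]
 [ 0.5759  0.0235  0.1195]
 [ 0.5552  0.0053  0.1195]
 [ 0.5629  0.0241  0.1195]
 [ 0.5824 -0.0032  0.1195]
 [ 0.5878  0.0118  0.1195]]
(array([0.57183374, 0.00928274]), np.float64(10.153740487202047), array([0.01584562, 0.01472847, 0.01706337, 0.01726708, 0.01633271,
       0.01613451]))
[[-0.902  0.432 -0.002]
 [ 0.432  0.902  0.001]
 [ 0.002  0.    -1.   ]] tool y yaw 64.3739854471364
```

Nut axis is about (0.572, 0.009) and its flat normals sit at about 41° (mod 60). Next I turn the tool 23° clockwise, centre it, descend and grip lightly.

```bash
python3 -m crank '[{"dp":[0.0054,-0.006,0],"delta_rot":[0,0,0],"fingers":1},{"dp":[0,0,0],"delta_rot":[0,0,0.01625],"fingers":1},{"dp":[0,0,0],"delta_rot":[0,0,0.01625],"fingers":1},{"dp":[0,0,0],"delta_rot":[0,0,0.01625],"fingers":1},{"dp":[0,0,0],"delta_rot":[0,0,0.01625],"fingers":1},{"dp":[0,0,0.0695],"delta_rot":[0,0,0],"fingers":1},{"dp":[0,0,0.0695],"delta_rot":[0,0,0],"fingers":1},{"dp":[0,0,0.0695],"delta_rot":[0,0,0],"fingers":1},{"dp":[0,0,0.0695],"delta_rot":[0,0,0],"fingers":1},{"dp":[0,0,0],"delta_rot":[0,0,0],"fingers":1},{"dp":[0,0,0],"delta_rot":[0,0,0],"fingers":1}]' 20
python3 - <<'E'
from h import *
p,d,m,Rm=snap('wrist','w3.png'); print(m,manip.sense())
a=p[120:400,160:500,::-1]; cv2.imwrite('pics/c3.png',cv2.resize(a,None,fx=2,fy=2))
E
```

```text
t: 2.78
tcp_pos: [0.5704, 0.0097, 0.1637]
tool_rot: [0.414, 0.91, -0.001, -0.003]
force: [-0.0, 0.6, 0.1]
finger_gap: 0.997
gripper_force: 0.0
{'fx': 341.10833423785124, 'fy': 341.10833423785124, 'cx': 322.81103216897543, 'cy': 201.427179482836, 'origin': array([0.51817188, 0.0692111 , 0.23507054]), 'attitude': array([-0.14477899, -0.05185278,  0.34688316,  0.92521479])} {'t': 2.8333, 'q': array([-1.79335966e-01,  6.50182114e-01,  1.68040333e+00,  1.07100586e-04,
        8.11322333e-01, -8.96102874e-01]), 'qd': array([-0.0091676 , -0.04137921, -0.03553091, -0.00182515, -0.00828076,
       -0.00103622]), 'tau': array([ 3.84082727e-02, -4.12349832e+01, -1.04928330e+01, -5.76871771e-04,
        8.72930512e-02,  8.36236450e-04]), 'tcp_pos': array([0.57205263, 0.00912313, 0.16562146]), 'tool_rot': array([ 4.14188983e-01,  9.10190892e-01, -9.82908277e-07, -1.62272091e-04]), 'force': array([ 1.26390528, -0.39490103,  0.53233374]), 'ft_torque': array([ 0.00353452, -0.02798741,  0.04546336]), 'gripper_force': 0.0, 'finger_gap': 1.0022756791713534}
```

View pics/c3.png

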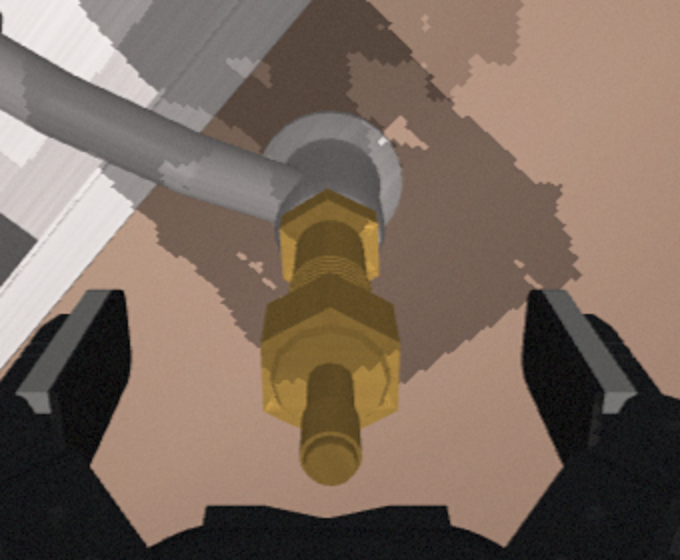

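The nut sits midway between the fingers with its side flats parallel to the pads. I'm closing at 20 N.

```bash
python3 -m crank '[{"dp":[0,0,0],"delta_rot":[0,0,0],"fingers":-1},{"dp":[0,0,0],"delta_rot":[0,0,0],"fingers":-1},{"dp":[0,0,0],"delta_rot":[0,0,0],"fingers":-1},{"dp":[0,0,0],"delta_rot":[0,0,0],"fingers":-1},{"dp":[0,0,0],"delta_rot":[0,0,0],"fingers":-1},{"dp":[0,0,0],"delta_rot":[0,0,0],"fingers":-1},{"dp":[0,0,0],"delta_rot":[0,0,0],"fingers":-1},{"dp":[0,0,0],"delta_rot":[0,0,0],"fingers":-1},{"dp":[0,0,0],"delta_rot":[0,0,0],"fingers":-1},{"dp":[0,0,0],"delta_rot":[0,0,0],"fingers":-1}]' 20
cat > st.py <<'E'
from h import *
s=manip.sense(); T=R.from_quat(s['tool_rot']).as_matrix()
print('t',s['t'],'p',s['tcp_pos'].round(4),'yaw',round(np.degrees(np.arctan2(T[1,1],T[0,1])),2),'F',s['force'].round(2),'M',s['ft_torque'].round(3),'tau6',s['tau'][5].round(3),'q6',s['q'][5].round(3),'gap',round(s['finger_gap'],3),'g',round(s['gripper_force'],1))
E
python3 st.py
```

```text
t: 3.67
tcp_pos: [0.5728, 0.0077, 0.1661]
tool_rot: [0.415, 0.91, 0.0, 0.001]
force: [-1.2, 1.0, 5.7]
finger_gap: 0.308
gripper_force: 25.5
t 3.6667 p [0.5728 0.0077 0.1661] yaw 40.94 F [-1.16  0.99  5.73] M [0.088 0.117 0.019] tau6 0.04 q6 -0.896 gap 0.308 g 25.5
```

```bash
python3 -m crank '[{"dp":[0,0,0],"delta_rot":[0,0,0.01],"fingers":-1},{"dp":[0,0,0],"delta_rot":[0,0,0.01],"fingers":-1},{"dp":[0,0,0],"delta_rot":[0,0,0.01],"fingers":-1},{"dp":[0,0,0],"delta_rot":[0,0,0.01],"fingers":-1},{"dp":[0,0,0],"delta_rot":[0,0,0.01],"fingers":-1}]' >/dev/null; python3 st.py
python3 -m crank '[{"dp":[0,0,0],"delta_rot":[0,0,0.01],"fingers":-1},{"dp":[0,0,0],"delta_rot":[0,0,0.01],"fingers":-1},{"dp":[0,0,0],"delta_rot":[0,0,0.01],"fingers":-1},{"dp":[0,0,0],"delta_rot":[0,0,0.01],"fingers":-1},{"dp":[0,0,0],"delta_rot":[0,0,0.01],"fingers":-1}]' >/dev/null; python3 st.py
python3 -m crank '[{"dp":[0,0,0],"delta_rot":[0,0,0.01],"fingers":-1},{"dp":[0,0,0],"delta_rot":[0,0,0.01],"fingers":-1},{"dp":[0,0,0],"delta_rot":[0,0,0.01],"fingers":-1},{"dp":[0,0,0],"delta_rot":[0,0,0.01],"fingers":-1},{"dp":[0,0,0],"delta_rot":[0,0,0.01],"fingers":-1}]' >/dev/null; python3 st.py
python3 -m crank '[{"dp":[0,0,0],"delta_rot":[0,0,0.01],"fingers":-1},{"dp":[0,0,0],"delta_rot":[0,0,0.01],"fingers":-1},{"dp":[0,0,0],"delta_rot":[0,0,0.01],"fingers":-1}]' >/dev/null; python3 st.py
python3 -m crank '[{"dp":[0,0,0],"delta_rot":[0,0,0.002],"fingers":-1},{"dp":[0,0,0],"delta_rot":[0,0,0.002],"fingers":-1}]' >/dev/null; python3 st.py
```

```text
t 4.0833 p [0.5726 0.0076 0.1661] yaw 22.78 F [-0.94  1.14  7.56] M [-0.006  0.192  0.03 ] tau6 -0.432 q6 -0.579 gap 0.311 g 25.5
t 4.5 p [0.5724 0.0075 0.1661] yaw 4.78 F [-2.33 -0.26  7.07] M [-0.042  0.283  0.115] tau6 -0.431 q6 -0.265 gap 0.312 g 25.6
t 4.9167 p [0.5722 0.0076 0.1661] yaw -13.21 F [-1.7   0.07  7.71] M [-0.119  0.372  0.089] tau6 -0.431 q6 0.049 gap 0.314 g 25.6
t 5.1667 p [0.572  0.0076 0.1661] yaw -24.02 F [-2.23  0.59  7.1 ] M [-0.013  0.348  0.053] tau6 -0.431 q6 0.238 gap 0.309 g 25.6
t 5.3333 p [0.572  0.0076 0.1661] yaw -25.32 F [-1.86 -0.54  8.16] M [-0.049  0.375  0.089] tau6 -0.013 q6 0.26 gap 0.309 g 25.6
```

```bash
cat > ck.py <<'E'
import sys; from h import *
s=manip.sense(); T=R.from_quat(s['tool_rot']).as_matrix()
print('yaw %.2f Mz %.3f tau6 %.3f'%(np.degrees(np.arctan2(T[1,1],T[0,1])),s['ft_torque'][2],s['tau'][5]))
sys.exit(s['ft_torque'][2]>0.18)
E
python3 -m crank '[{"dp":[0,0,0],"delta_rot":[0,0,0.004],"fingers":-1},{"dp":[0,0,0],"delta_rot":[0,0,0.004],"fingers":-1},{"dp":[0,0,0],"delta_rot":[0,0,0.004],"fingers":-1}]' >/dev/null; python3 ck.py &&
python3 -m crank '[{"dp":[0,0,0],"delta_rot":[0,0,0.004],"fingers":-1},{"dp":[0,0,0],"delta_rot":[0,0,0.004],"fingers":-1}]' >/dev/null; python3 ck.py &&
python3 -m crank '[{"dp":[0,0,0],"delta_rot":[0,0,0.002],"fingers":-1}]' >/dev/null && python3 ck.py &&
python3 -m crank '[{"dp":[0,0,0],"delta_rot":[0,0,0.002],"fingers":-1}]' >/dev/null && python3 ck.py &&
python3 -m crank '[{"dp":[0,0,0],"delta_rot":[0,0,0.002],"fingers":-1}]' >/dev/null && python3 ck.py &&
python3 -m crank '[{"dp":[0,0,0],"delta_rot":[0,0,0.002],"fingers":-1}]' >/dev/null && python3 ck.py &&
python3 -m crank '[{"dp":[0,0,0],"delta_rot":[0,0,0.002],"fingers":-1}]' >/dev/null && python3 ck.py &&
python3 -m crank '[{"dp":[0,0,0],"delta_rot":[0,0,0.002],"fingers":-1}]' >/dev/null && python3 ck.py &&
python3 -m crank '[{"dp":[0,0,0],"delta_rot":[0,0,0.002],"fingers":-1}]' >/dev/null && python3 ck.py &&
python3 -m crank '[{"dp":[0,0,0],"delta_rot":[0,0,0.002],"fingers":-1}]' >/dev/null && python3 ck.py &&
python3 -m crank '[{"dp":[0,0,0],"delta_rot":[0,0,0.002],"fingers":-1}]' >/dev/null && python3 ck.py
```

```text
yaw -29.67 Mz 0.058 tau6 -0.135
yaw -29.67 Mz 0.058 tau6 -0.135False
False
```

```bash
sed -i 's/sys.exit(\(.*\))$/sys.exit(int(\1))/' ck.py
python3 -m crank '[{"dp":[0,0,0],"delta_rot":[0,0,0.004],"fingers":-1},{"dp":[0,0,0],"delta_rot":[0,0,0.004],"fingers":-1}]' >/dev/null && python3 ck.py &&
python3 -m crank '[{"dp":[0,0,0],"delta_rot":[0,0,0.002],"fingers":-1}]' >/dev/null && python3 ck.py &&
python3 -m crank '[{"dp":[0,0,0],"delta_rot":[0,0,0.002],"fingers":-1}]' >/dev/null && python3 ck.py &&
python3 -m crank '[{"dp":[0,0,0],"delta_rot":[0,0,0.002],"fingers":-1}]' >/dev/null && python3 ck.py &&
python3 -m crank '[{"dp":[0,0,0],"delta_rot":[0,0,0.002],"fingers":-1}]' >/dev/null && python3 ck.py &&
python3 -m crank '[{"dp":[0,0,0],"delta_rot":[0,0,0.002],"fingers":-1}]' >/dev/null && python3 ck.py &&
python3 -m crank '[{"dp":[0,0,0],"delta_rot":[0,0,0.002],"fingers":-1}]' >/dev/null && python3 ck.py &&
python3 -m crank '[{"dp":[0,0,0],"delta_rot":[0,0,0.002],"fingers":-1}]' >/dev/null && python3 ck.py &&
python3 -m crank '[{"dp":[0,0,0],"delta_rot":[0,0,0.002],"fingers":-1}]' >/dev/null && python3 ck.py &&
python3 -m crank '[{"dp":[0,0,0],"delta_rot":[0,0,0.002],"fingers":-1}]' >/dev/null && python3 ck.py &&
python3 -m crank '[{"dp":[0,0,0],"delta_rot":[0,0,0.002],"fingers":-1}]' >/dev/null && python3 ck.py &&
python3 -m crank '[{"dp":[0,0,0],"delta_rot":[0,0,0.002],"fingers":-1}]' >/dev/null && python3 ck.py &&
python3 -m crank '[{"dp":[0,0,0],"delta_rot":[0,0,0.002],"fingers":-1}]' >/dev/null && python3 ck.py &&
python3 -m crank '[{"dp":[0,0,0],"delta_rot":[0,0,0.002],"fingers":-1}]' >/dev/null && python3 ck.py &&
python3 -m crank '[{"dp":[0,0,0],"delta_rot":[0,0,0.002],"fingers":-1}]' >/dev/null && python3 ck.py; python3 st.py
```

```text
yaw -32.55 Mz 0.057 tau6 -0.135
yaw -33.26 Mz 0.057 tau6 0.027
yaw -33.96 Mz 0.066 tau6 -0.031
yaw -34.67 Mz 0.079 tau6 -0.036
yaw -35.39 Mz 0.159 tau6 -0.036
yaw -36.11 Mz 0.014 tau6 -0.036
yaw -36.83 Mz 0.058 tau6 -0.036
yaw -37.55 Mz 0.082 tau6 -0.036
yaw -38.27 Mz 0.087 tau6 -0.036
yaw -38.99 Mz 0.078 tau6 -0.036
yaw -39.72 Mz 0.045 tau6 -0.036
yaw -40.43 Mz 0.127 tau6 -0.036
yaw -41.15 Mz 0.020 tau6 -0.036
yaw -41.87 Mz 0.100 tau6 -0.036
yaw -42.59 Mz 0.082 tau6 -0.036
t 6.9167 p [0.5718 0.0077 0.1661] yaw -42.59 F [-3.03  0.38  8.35] M [-0.032  0.398  0.082] tau6 -0.036 q6 0.562 gap 0.311 g 25.7
```

Joint 6's torque is noise-free, steady at -0.036 while the nut runs freely, so I'll use it as the trigger.

```bash
sed -i 's/^sys.exit.*/sys.exit(int(abs(s["tau"][5]+.036)>.05))/' ck.py
python3 -m crank '[{"dp":[0,0,0],"delta_rot":[0,0,0.002],"fingers":-1}]' >/dev/null && python3 ck.py &&
python3 -m crank '[{"dp":[0,0,0],"delta_rot":[0,0,0.002],"fingers":-1}]' >/dev/null && python3 ck.py &&
python3 -m crank '[{"dp":[0,0,0],"delta_rot":[0,0,0.002],"fingers":-1}]' >/dev/null && python3 ck.py &&
python3 -m crank '[{"dp":[0,0,0],"delta_rot":[0,0,0.002],"fingers":-1}]' >/dev/null && python3 ck.py &&
python3 -m crank '[{"dp":[0,0,0],"delta_rot":[0,0,0.002],"fingers":-1}]' >/dev/null && python3 ck.py &&
python3 -m crank '[{"dp":[0,0,0],"delta_rot":[0,0,0.002],"fingers":-1}]' >/dev/null && python3 ck.py &&
python3 -m crank '[{"dp":[0,0,0],"delta_rot":[0,0,0.002],"fingers":-1}]' >/dev/null && python3 ck.py &&
python3 -m crank '[{"dp":[0,0,0],"delta_rot":[0,0,0.002],"fingers":-1}]' >/dev/null && python3 ck.py &&
python3 -m crank '[{"dp":[0,0,0],"delta_rot":[0,0,0.002],"fingers":-1}]' >/dev/null && python3 ck.py &&
python3 -m crank '[{"dp":[0,0,0],"delta_rot":[0,0,0.002],"fingers":-1}]' >/dev/null && python3 ck.py &&
python3 -m crank '[{"dp":[0,0,0],"delta_rot":[0,0,0.002],"fingers":-1}]' >/dev/null && python3 ck.py &&
python3 -m crank '[{"dp":[0,0,0],"delta_rot":[0,0,0.002],"fingers":-1}]' >/dev/null && python3 ck.py &&
python3 -m crank '[{"dp":[0,0,0],"delta_rot":[0,0,0.002],"fingers":-1}]' >/dev/null && python3 ck.py &&
python3 -m crank '[{"dp":[0,0,0],"delta_rot":[0,0,0.002],"fingers":-1}]' >/dev/null && python3 ck.py &&
python3 -m crank '[{"dp":[0,0,0],"delta_rot":[0,0,0.002],"fingers":-1}]' >/dev/null && python3 ck.py &&
python3 -m crank '[{"dp":[0,0,0],"delta_rot":[0,0,0.002],"fingers":-1}]' >/dev/null && python3 ck.py; python3 st.py
```

```text
yaw -43.31 Mz 0.055 tau6 -0.036
yaw -44.03 Mz 0.041 tau6 -0.036
yaw -44.75 Mz 0.002 tau6 -0.036
yaw -45.47 Mz 0.033 tau6 -0.036
yaw -46.19 Mz 0.075 tau6 -0.036
yaw -46.91 Mz 0.055 tau6 -0.036
yaw -47.63 Mz 0.051 tau6 -0.036
yaw -48.35 Mz 0.130 tau6 -0.036
yaw -49.08 Mz 0.068 tau6 -0.036
yaw -49.79 Mz 0.068 tau6 -0.036
yaw -50.51 Mz 0.114 tau6 -0.036
yaw -51.23 Mz 0.023 tau6 -0.036
yaw -51.95 Mz 0.014 tau6 -0.036
yaw -52.67 Mz 0.095 tau6 -0.036
yaw -53.40 Mz 0.091 tau6 -0.036
yaw -54.11 Mz 0.025 tau6 -0.036
t 8.25 p [0.5717 0.0078 0.1661] yaw -54.11 F [-2.64  0.45  8.14] M [0.038 0.435 0.025] tau6 -0.036 q6 0.763 gap 0.308 g 25.7
```

```bash
python3 -m crank '[{"dp":[0,0,0],"delta_rot":[0,0,0.002],"fingers":-1}]' >/dev/null && python3 ck.py &&
python3 -m crank '[{"dp":[0,0,0],"delta_rot":[0,0,0.002],"fingers":-1}]' >/dev/null && python3 ck.py &&
python3 -m crank '[{"dp":[0,0,0],"delta_rot":[0,0,0.002],"fingers":-1}]' >/dev/null && python3 ck.py &&
python3 -m crank '[{"dp":[0,0,0],"delta_rot":[0,0,0.002],"fingers":-1}]' >/dev/null && python3 ck.py &&
python3 -m crank '[{"dp":[0,0,0],"delta_rot":[0,0,0.002],"fingers":-1}]' >/dev/null && python3 ck.py &&
python3 -m crank '[{"dp":[0,0,0],"delta_rot":[0,0,0.002],"fingers":-1}]' >/dev/null && python3 ck.py &&
python3 -m crank '[{"dp":[0,0,0],"delta_rot":[0,0,0.002],"fingers":-1}]' >/dev/null && python3 ck.py &&
python3 -m crank '[{"dp":[0,0,0],"delta_rot":[0,0,0.002],"fingers":-1}]' >/dev/null && python3 ck.py &&
python3 -m crank '[{"dp":[0,0,0],"delta_rot":[0,0,0.002],"fingers":-1}]' >/dev/null && python3 ck.py &&
python3 -m crank '[{"dp":[0,0,0],"delta_rot":[0,0,0.002],"fingers":-1}]' >/dev/null && python3 ck.py &&
python3 -m crank '[{"dp":[0,0,0],"delta_rot":[0,0,0.002],"fingers":-1}]' >/dev/null && python3 ck.py &&
python3 -m crank '[{"dp":[0,0,0],"delta_rot":[0,0,0.002],"fingers":-1}]' >/dev/null && python3 ck.py &&
python3 -m crank '[{"dp":[0,0,0],"delta_rot":[0,0,0.002],"fingers":-1}]' >/dev/null && python3 ck.py &&
python3 -m crank '[{"dp":[0,0,0],"delta_rot":[0,0,0.002],"fingers":-1}]' >/dev/null && python3 ck.py &&
python3 -m crank '[{"dp":[0,0,0],"delta_rot":[0,0,0.002],"fingers":-1}]' >/dev/null && python3 ck.py &&
python3 -m crank '[{"dp":[0,0,0],"delta_rot":[0,0,0.002],"fingers":-1}]' >/dev/null && python3 ck.py &&
python3 -m crank '[{"dp":[0,0,0],"delta_rot":[0,0,0.002],"fingers":-1}]' >/dev/null && python3 ck.py &&
python3 -m crank '[{"dp":[0,0,0],"delta_rot":[0,0,0.002],"fingers":-1}]' >/dev/null && python3 ck.py; python3 st.py
```

```text
yaw -54.84 Mz 0.051 tau6 -0.036
yaw -55.55 Mz 0.092 tau6 -0.036
yaw -56.27 Mz 0.021 tau6 -0.036
yaw -57.00 Mz 0.069 tau6 -0.036
yaw -57.72 Mz 0.060 tau6 -0.036
yaw -58.43 Mz 0.015 tau6 -0.036
yaw -59.16 Mz 0.074 tau6 -0.036
yaw -59.88 Mz 0.064 tau6 -0.036
yaw -60.60 Mz 0.048 tau6 -0.036
yaw -61.32 Mz 0.136 tau6 -0.036
yaw -62.04 Mz 0.090 tau6 -0.036
yaw -62.76 Mz 0.073 tau6 -0.036
yaw -63.48 Mz 0.102 tau6 -0.036
yaw -64.20 Mz 0.069 tau6 -0.036
yaw -64.87 Mz 0.402 tau6 0.284
t 9.5 p [0.5716 0.008  0.1661] yaw -64.87 F [-2.79  1.82  9.44] M [0.202 0.46  0.402] tau6 0.284 q6 0.951 gap 0.307 g 25.8
```

Finger-tight at yaw -64.9: torque jumped to about 0.36–0.4 N m within one 0.7° step. I'm easing off 0.36° to unload, releasing, lifting and going over the spanner.

```bash
python3 -m crank '[{"dp":[0,0,0],"delta_rot":[0,0,-0.001],"fingers":-1},{"dp":[0,0,0],"delta_rot":[0,0,0],"fingers":-1}]' >/dev/null; python3 st.py
python3 -m crank '[{"dp":[0,0,0],"delta_rot":[0,0,0],"fingers":0.2},{"dp":[0,0,0],"delta_rot":[0,0,0],"fingers":0.2},{"dp":[0,0,0],"delta_rot":[0,0,0],"fingers":0.2},{"dp":[0,0,0],"delta_rot":[0,0,0],"fingers":0.2},{"dp":[0,0,0],"delta_rot":[0,0,0],"fingers":0.2},{"dp":[0,0,-0.06],"delta_rot":[0,0,0],"fingers":0.2},{"dp":[0,0,-0.06],"delta_rot":[0,0,0],"fingers":0.2},{"dp":[0,0,-0.06],"delta_rot":[0,0,0],"fingers":0.2},{"dp":[0,0,-0.06],"delta_rot":[0,0,0],"fingers":0.2}]' 
python3 -m crank '[{"dp":[-0.0065,-0.0688,0],"delta_rot":[0,0,0],"fingers":0.2},{"dp":[-0.0065,-0.0688,0],"delta_rot":[0,0,0],"fingers":0.2},{"dp":[-0.0065,-0.0688,0],"delta_rot":[0,0,0],"fingers":0.2},{"dp":[-0.0065,-0.0688,0],"delta_rot":[0,0,0],"fingers":0.2},{"dp":[-0.0065,-0.0688,0],"delta_rot":[0,0,0],"fingers":0.2},{"dp":[-0.0065,-0.0688,0],"delta_rot":[0,0,0],"fingers":0.2},{"dp":[-0.0065,-0.0688,0],"delta_rot":[0,0,0],"fingers":0.2},{"dp":[-0.0065,-0.0688,0],"delta_rot":[0,0,0],"fingers":0.2},{"dp":[0,0,0],"delta_rot":[0,0,0.0162],"fingers":0.2},{"dp":[0,0,0],"delta_rot":[0,0,0.0162],"fingers":0.2},{"dp":[0,0,0],"delta_rot":[0,0,0.0162],"fingers":0.2},{"dp":[0,0,0],"delta_rot":[0,0,0],"fingers":0.2}]' >/dev/null; python3 st.py
python3 - <<'E'
from h import *
p,d,m,Rm=snap('wrist','w4.png'); C=cloud(d,m,Rm)
n=(C[:,:,2]>.005)&(C[:,:,2]<.02)&(np.hypot(C[:,:,0]-.4315,C[:,:,1]-.2462)<.16)
s=C[n]; a=np.radians(7.57)
for it in range(3):
    ax=np.array([np.cos(a),np.sin(a)]); nn=np.array([-ax[1],ax[0]]); q=s[:,:2]-[.4315,.2462]
    k=(abs(q@nn)<.02)&(q@ax>-.1)&(q@ax<.03); h=s[k]
    c=h[:,:2].mean(0); w,V=np.linalg.eigh(np.cov((h[:,:2]-c).T)); v=V[:,1]*np.sign(V[0,1]); a=np.arctan2(v[1],v[0])
q=s[:,:2]-c; kk=abs(q@nn)<.035; print(len(h),c,np.degrees(a),(q[kk]@v).min(),(q[kk]@v).max(),'width',np.ptp((h[:,:2]-c)@[-v[1],v[0]]))
print('grip', c+v*((q[kk]@v).max()-.102), c+v*((q[kk]@v).min()+.123))
E
```

```text
t 9.6667 p [0.5717 0.0079 0.1661] yaw -64.48 F [-2.61  0.74  9.25] M [0.148 0.464 0.145] tau6 0.11 q6 0.944 gap 0.311 g 25.7
t: 10.42
tcp_pos: [0.572, 0.0077, 0.2858]
tool_rot: [0.975, 0.22, -0.001, -0.0]
force: [0.8, 0.1, -0.0]
finger_gap: 0.597
gripper_force: 0.0
t 11.4167 p [0.4302 0.2454 0.2848] yaw -82.07 F [ 0.52 -0.34  0.7 ] M [-0.028 -0.011 -0.026] tau6 0.58 q6 1.725 gap 0.601 g 0.0
1922 [0.40030163 0.24231343] 7.485318097511543 -0.10033237432233826 0.13319477830415954 width 0.01809622757901526
grip [0.43123058 0.24637724] [0.42277609 0.24526639]
```

View pics/w4.png

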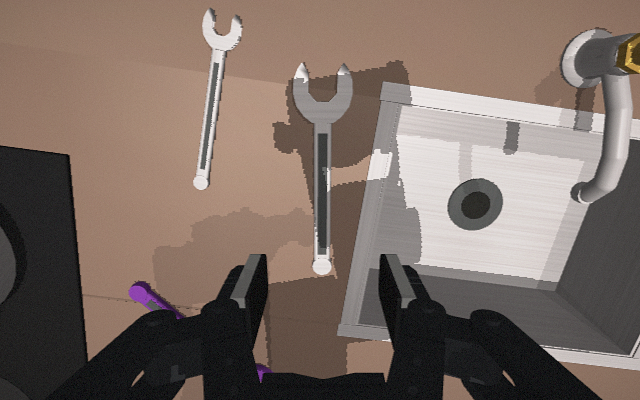

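The wrist view shows the large spanner centred between the fingers (tail 322,267; jaw 322,85). I'm descending to grip the handle.

```bash
python3 -m crank '[{"dp":[0.0026,-0.0014,0],"delta_rot":[0,0,0.001],"fingers":0.2},{"dp":[0,0,0.0698],"delta_rot":[0,0,0],"fingers":0.2},{"dp":[0,0,0.0698],"delta_rot":[0,0,0],"fingers":0.2},{"dp":[0,0,0.0698],"delta_rot":[0,0,0],"fingers":0.2},{"dp":[0,0,0.0698],"delta_rot":[0,0,0],"fingers":0.2},{"dp":[0,0,0.0698],"delta_rot":[0,0,0],"fingers":0.2},{"dp":[0,0,0.0698],"delta_rot":[0,0,0],"fingers":0.2},{"dp":[0,0,0],"delta_rot":[0,0,0],"fingers":0.2},{"dp":[0,0,0],"delta_rot":[0,0,0],"fingers":0.2}]' >/dev/null;  python3 st.py
python3 -m crank '[{"dp":[0,0,0],"delta_rot":[0,0,0],"fingers":-1},{"dp":[0,0,0],"delta_rot":[0,0,0],"fingers":-1},{"dp":[0,0,0],"delta_rot":[0,0,0],"fingers":-1},{"dp":[0,0,0],"delta_rot":[0,0,0],"fingers":-1},{"dp":[0,0,0],"delta_rot":[0,0,0],"fingers":-1},{"dp":[0,0,0],"delta_rot":[0,0,0],"fingers":-1},{"dp":[0,0,0],"delta_rot":[0,0,0],"fingers":-1},{"dp":[0,0,0],"delta_rot":[0,0,0],"fingers":-1}]' 80 >/dev/null; python3 st.py
```

```text
t 12.2167 p [0.4322 0.2456 0.0736] yaw -82.36 F [-0.29  0.76 -0.11] M [-0.037 -0.006 -0.053] tau6 0.009 q6 1.729 gap 0.6 g 0.0
t 12.8833 p [0.4319 0.2459 0.0764] yaw -82.37 F [ 0.16 -1.21  6.09] M [-0.21   0.068  0.038] tau6 0.019 q6 1.73 gap 0.179 g 78.8
```

```bash
python3 -m crank '[{"dp":[0,0,-0.02],"delta_rot":[0,0,0],"fingers":-1},{"dp":[0,0,-0.06],"delta_rot":[0,0,0],"fingers":-1},{"dp":[0,0,-0.065],"delta_rot":[0,0,0],"fingers":-1},{"dp":[0,0,-0.065],"delta_rot":[0,0,0],"fingers":-1},{"dp":[0,0,-0.065],"delta_rot":[0,0,0],"fingers":-1},{"dp":[0,0,-0.065],"delta_rot":[0,0,0],"fingers":-1},{"dp":[0,0,-0.05],"delta_rot":[0,0,0],"fingers":-1},{"dp":[0,0,0],"delta_rot":[0,0,0],"fingers":-1}]' 110 >/dev/null;  python3 st.py
python3 -m crank '[{"dp":[0.013,0.0644,0],"delta_rot":[0,0,0],"fingers":-1},{"dp":[0.013,0.0644,0],"delta_rot":[0,0,0],"fingers":-1},{"dp":[0.013,0.0644,0],"delta_rot":[0,0,0],"fingers":-1},{"dp":[0.013,0.0644,0],"delta_rot":[0,0,0],"fingers":-1},{"dp":[0.013,0.0644,0],"delta_rot":[0,0,0],"fingers":-1},{"dp":[0.013,0.0644,0],"delta_rot":[0,0,0],"fingers":-1},{"dp":[0.013,0.0644,0],"delta_rot":[0,0,0],"fingers":-1},{"dp":[0.013,0.0644,0],"delta_rot":[0,0,0],"fingers":-1},{"dp":[0.013,0.0644,0],"delta_rot":[0,0,0],"fingers":-1},{"dp":[0.013,0.0644,0],"delta_rot":[0,0,0],"fingers":-1},{"dp":[0.013,0.0644,0],"delta_rot":[0,0,0],"fingers":-1},{"dp":[0.013,0.0644,0],"delta_rot":[0,0,0],"fingers":-1}]' >/dev/null; python3 st.py
python3 -m crank '[{"dp":[0,0,0],"delta_rot":[0,0,-0.01],"fingers":-1},{"dp":[0,0,0],"delta_rot":[0,0,-0.0187],"fingers":-1},{"dp":[0,0,0],"delta_rot":[0,0,-0.0187],"fingers":-1},{"dp":[0,0,0],"delta_rot":[0,0,-0.0187],"fingers":-1},{"dp":[0,0,0],"delta_rot":[0,0,-0.0187],"fingers":-1},{"dp":[0,0,0],"delta_rot":[0,0,-0.0187],"fingers":-1},{"dp":[0,0,0],"delta_rot":[0,0,-0.0187],"fingers":-1},{"dp":[0,0,0],"delta_rot":[0,0,-0.0187],"fingers":-1},{"dp":[0,0,0],"delta_rot":[0,0,-0.0187],"fingers":-1},{"dp":[0,0,0],"delta_rot":[0,0,-0.0187],"fingers":-1},{"dp":[0,0,0],"delta_rot":[0,0,-0.0187],"fingers":-1},{"dp":[0,0,0],"delta_rot":[0,0,-0.0187],"fingers":-1}]' >/dev/null
python3 -m crank '[{"dp":[0,0,0],"delta_rot":[0,0,0],"fingers":-1},{"dp":[0,0,0],"delta_rot":[0,0,0],"fingers":-1},{"dp":[0,0,0],"delta_rot":[0,0,0],"fingers":-1}]' >/dev/null; python3 st.py
cat > sp.py <<'E'
from h import *
s=manip.sense()
p,d,m,Rm=snap('wrist'); C=cloud(d,m,Rm)
T=R.from_quat(s['tool_rot']).as_matrix(); L=(C-s['tcp_pos'])@T
k=(abs(L[:,:,1])<.04)&(L[:,:,0]>.02)&(L[:,:,0]<.12)&(L[:,:,2]>.04)&(L[:,:,2]<.1)
q=L[k]; b=np.round(q[:,0],2)
for x in np.unique(b):
    e=q[b==x]; print(x,len(e),'y',e[:,1].min().round(4),e[:,1].max().round(4),'mid',((e[:,1].min()+e[:,1].max())/2).round(4),'z',np.median(e[:,2]).round(4))
cv2.imwrite('pics/sp_%d.png'%(s['t']*100),p[:,:,::-1]); print('sp_%d.png'%(s['t']*100), m)
E
python3 sp.py; ls pics
```

```text
t 13.55 p [0.4335 0.2468 0.2757] yaw -82.37 F [ 1.08  0.12 -2.53] M [ 0.039 -0.015  0.059] tau6 0.0 q6 1.73 gap 0.157 g 108.4
t 14.55 p [ 0.5593 -0.1279  0.2689] yaw -82.41 F [ 1.11  0.35 -1.51] M [ 0.008 -0.021 -0.002] tau6 0.332 q6 1.019 gap 0.157 g 108.5
t 15.8 p [ 0.5596 -0.1265  0.2697] yaw -4.88 F [ 0.1  -0.85 -2.65] M [-0.052  0.036  0.027] tau6 0.004 q6 -0.332 gap 0.161 g 108.6
0.02 438 y -0.0101 0.0076 mid -0.0012 z 0.066
0.03 922 y -0.01 0.0079 mid -0.001 z 0.066
0.04 973 y -0.0101 0.0078 mid -0.0011 z 0.0662
0.05 1612 y -0.0201 0.0183 mid -0.0009 z 0.0657
0.06 2957 y -0.0271 0.025 mid -0.0011 z 0.0656
0.07 2887 y -0.0295 0.0273 mid -0.0011 z 0.0657
0.08 2247 y -0.0297 0.0278 mid -0.001 z 0.0657
0.09 2117 y -0.0295 0.0272 mid -0.0011 z 0.0657
0.1 808 y -0.0257 0.0239 mid -0.0009 z 0.0658
sp_1580.png {'fx': 341.10833423785124, 'fy': 341.10833423785124, 'cx': 322.81103216897543, 'cy': 201.427179482836, 'origin': array([ 0.56565884, -0.04782694,  0.34078484]), 'attitude': array([-0.15576128,  0.00765223, -0.0420991 ,  0.98686754])}
c1.png
c2.png
c3.png
scene.png
side.png
sp_1580.png
w1.png
w12.png
w2.png
w3.png
w4.png
```

The spanner is held straight in the hand. I'm lowering it to nut height, short of the nut, and measuring nut against jaw in the same wrist picture.

```bash
python3 -m crank '[{"dp":[0,0.0018,0.058],"delta_rot":[0,0,0],"fingers":-1},{"dp":[0,0,0.058],"delta_rot":[0,0,0],"fingers":-1},{"dp":[0,0,0.058],"delta_rot":[0,0,0],"fingers":-1},{"dp":[0,0,0],"delta_rot":[0,0,0],"fingers":-1},{"dp":[0,0,0],"delta_rot":[0,0,0],"fingers":-1},{"dp":[0,0,0],"delta_rot":[0,0,0],"fingers":-1}]' >/dev/null;  python3 st.py
cat > sp2.py <<'E'
from h import *
s=manip.sense()
p,d,m,Rm=snap('wrist'); C=cloud(d,m,Rm); r=p.astype(int)
T=R.from_quat(s['tool_rot']).as_matrix(); L=(C-s['tcp_pos'])@T
br=(r[:,:,0]-r[:,:,2]>50)&(r[:,:,1]>60)&(abs(L[:,:,1])<.05)
q=L[br&(L[:,:,0]>.06)&(L[:,:,0]<.17)]
for lo,hi,n in [(.0585,.066,'nut top'),(.03,.058,'spindle')]:
    e=q[(q[:,2]>lo)&(q[:,2]<hi)]
    if len(e): print(n,len(e),'x',e[:,0].min().round(4),e[:,0].max().round(4),'y',np.percentile(e[:,1],[1,99]).round(4),'z',np.median(e[:,2]).round(4))
k=(~br)&(abs(L[:,:,1])<.035)&(L[:,:,0]>.02)&(L[:,:,0]<.12)&(abs(L[:,:,2]-.066)<.004)
e=L[k]; print('spanner x max',e[:,0].max().round(4),'z',np.median(e[:,2]).round(4),[ (x,((lambda a:(a.min()+a.max())/2)(e[abs(e[:,0]-x)<.003][:,1])).round(4)) for x in (.03,.05,.07,.085,.097)])
f='pics/s%d.png'%(s['t']*100); cv2.imwrite(f,cv2.resize(p[40:400,140:500,::-1],(600,600))); print(f)
E
python3 sp2.py
```

```text
t 16.35 p [ 0.5618 -0.1272  0.1846] yaw -4.77 F [ 0.05  0.66 -2.33] M [ 0.004 -0.02   0.05 ] tau6 0.004 q6 -0.333 gap 0.157 g 108.6
spanner x max 0.1025 z 0.0657 [(0.03, np.float64(-0.001)), (0.05, np.float64(-0.001)), (0.07, np.float64(-0.001)), (0.085, np.float64(-0.0009)), (0.097, np.float64(-0.0013))]
pics/s1635.png
```

View pics/s1635.png

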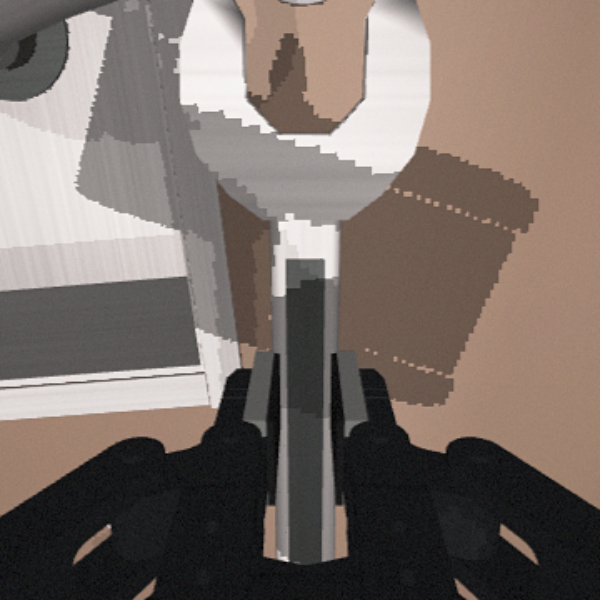

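The jaw is straight in the hand, and the nut is just outside the top of the picture. I'll advance 18 mm, still in the flare, and measure again.

```bash
python3 -m crank '[{"dp":[0.018,0,0.001],"delta_rot":[0,0,0],"fingers":-1},{"dp":[0.018,0,0],"delta_rot":[0,0,0],"fingers":-1},{"dp":[0,0,0],"delta_rot":[0,0,0],"fingers":-1},{"dp":[0,0,0],"delta_rot":[0,0,0],"fingers":-1}]' >/dev/null;  python3 st.py
sed -i 's/p\[40:400,140:500/p[0:360,140:500/' sp2.py; python3 sp2.py
```

```text
t 16.7333 p [ 0.5627 -0.1079  0.1838] yaw -4.65 F [ 0.76  0.33 -2.07] M [ 0.039 -0.059  0.032] tau6 0.015 q6 -0.303 gap 0.159 g 108.7
nut top 1084 x 0.1014 0.1093 y [-0.013   0.0114] z 0.0633
spanner x max 0.1087 z 0.0657 [(0.03, np.float64(-0.0009)), (0.05, np.float64(-0.0009)), (0.07, np.float64(-0.0009)), (0.085, np.float64(-0.0008)), (0.097, np.float64(-0.0009))]
pics/s1673.png
```

Nut and jaw line up to 0.1 mm sideways and match in height. Going on the last 31 mm.

```bash
python3 -m crank '[{"dp":[0.0125,0,0],"delta_rot":[0,0,0],"fingers":-1},{"dp":[0.0125,0,0],"delta_rot":[0,0,0],"fingers":-1},{"dp":[0.0125,0,0],"delta_rot":[0,0,0],"fingers":-1}]' >/dev/null;  python3 st.py
python3 -m crank '[{"dp":[0.0125,0,0],"delta_rot":[0,0,0],"fingers":-1},{"dp":[0.0125,0,0],"delta_rot":[0,0,0],"fingers":-1},{"dp":[0,0,0],"delta_rot":[0,0,0],"fingers":-1},{"dp":[0,0,0],"delta_rot":[0,0,0],"fingers":-1}]' >/dev/null;  python3 st.py
python3 sp2.py
```

```text
t 17.0333 p [ 0.564  -0.0897  0.183 ] yaw -4.77 F [-0.62 -0.1  -2.97] M [ 0.028  0.054 -0.002] tau6 -0.086 q6 -0.27 gap 0.157 g 108.7
t 17.3667 p [ 0.5651 -0.0771  0.183 ] yaw -4.67 F [-0.84  0.   -2.79] M [-0.025 -0.017 -0.02 ] tau6 0.01 q6 -0.25 gap 0.165 g 108.7
nut top 4019 x 0.0705 0.1012 y [-0.0139  0.0124] z 0.0621
spindle 970 x 0.0806 0.091 y [-0.0056  0.0041] z 0.0393
spanner x max 0.1027 z 0.0657 [(0.03, np.float64(-0.001)), (0.05, np.float64(-0.0009)), (0.07, np.float64(-0.0011)), (0.085, np.float64(-0.001)), (0.097, np.float64(-0.001))]
pics/s1736.png
```

The jaw is on the nut, with the nut centre 85.9 mm ahead of the grip. I'm taking up the play in ~1° steps about the nut axis, watching the tangential force.

```bash
cat > tq.py <<'E'
from h import *
s=manip.sense(); T=R.from_quat(s['tool_rot']).as_matrix(); f=T.T@s['force']; n=np.array([.572,.008]); v=n-s['tcp_pos'][:2]
print('t %.2f yaw %.2f r %.4f heading-axis err %.4f Fx %.2f Ft %.2f Fz %.2f Mz %.3f tau1 %.3f tau6 %.3f'%(s['t'],np.degrees(np.arctan2(T[1,1],T[0,1])),v@T[:2,0],v@T[:2,1],f[0],f[1],s['force'][2],s['ft_torque'][2],s['tau'][0],s['tau'][5]))
E
python3 tq.py
python3 -m crank '[{"dp":[0,-0.00322,0],"delta_rot":[0,0,0.003],"fingers":-1}]' >/dev/null; python3 tq.py
python3 -m crank '[{"dp":[0,-0.00322,0],"delta_rot":[0,0,0.003],"fingers":-1}]' >/dev/null; python3 tq.py
python3 -m crank '[{"dp":[0,-0.00322,0],"delta_rot":[0,0,0.003],"fingers":-1}]' >/dev/null; python3 tq.py
python3 -m crank '[{"dp":[0,-0.00322,0],"delta_rot":[0,0,0.003],"fingers":-1}]' >/dev/null; python3 tq.py
python3 -m crank '[{"dp":[0,-0.00322,0],"delta_rot":[0,0,0.003],"fingers":-1}]' >/dev/null; python3 tq.py
python3 -m crank '[{"dp":[0,-0.00322,0],"delta_rot":[0,0,0.003],"fingers":-1}]' >/dev/null; python3 tq.py
python3 -m crank '[{"dp":[0,-0.00322,0],"delta_rot":[0,0,0.003],"fingers":-1}]' >/dev/null; python3 tq.py
python3 -m crank '[{"dp":[0,-0.00322,0],"delta_rot":[0,0,0.003],"fingers":-1}]' >/dev/null; python3 tq.py
```

```text
t 17.42 yaw -4.70 r 0.0858 heading-axis err -0.0002 Fx -1.20 Ft -0.14 Fz -2.67 Mz 0.022 tau1 0.286 tau6 0.003
t 17.50 yaw -5.87 r 0.0863 heading-axis err -0.0007 Fx -0.44 Ft 0.96 Fz -2.98 Mz 0.006 tau1 0.296 tau6 -0.248
t 17.58 yaw -7.02 r 0.0863 heading-axis err -0.0004 Fx 1.22 Ft -0.33 Fz -2.19 Mz 0.022 tau1 0.150 tau6 -0.162
t 17.67 yaw -8.12 r 0.0863 heading-axis err -0.0002 Fx 0.06 Ft 0.52 Fz -2.51 Mz 0.006 tau1 0.087 tau6 -0.146
t 17.75 yaw -9.20 r 0.0863 heading-axis err -0.0002 Fx -0.30 Ft -0.72 Fz -2.20 Mz 0.030 tau1 0.049 tau6 -0.145
t 17.83 yaw -10.27 r 0.0863 heading-axis err -0.0002 Fx 0.25 Ft -0.60 Fz -2.29 Mz -0.017 tau1 0.014 tau6 -0.144
t 17.92 yaw -11.34 r 0.0862 heading-axis err -0.0002 Fx 0.05 Ft 0.14 Fz -2.59 Mz 0.108 tau1 -0.041 tau6 -0.100
t 18.00 yaw -12.40 r 0.0862 heading-axis err -0.0003 Fx 0.04 Ft 1.01 Fz -2.42 Mz 0.134 tau1 -0.213 tau6 -0.053
t 18.08 yaw -13.47 r 0.0861 heading-axis err -0.0005 Fx 0.34 Ft 0.34 Fz -2.76 Mz 0.195 tau1 -0.376 tau6 0.004
```

Contact comes at about -11.3°, i.e. 6° of play plus grip compliance. I'll turn through a good part of the arc, then measure the spanner's own angle with the wrist camera.

```bash
cat > ang.py <<'E'
from h import *
s=manip.sense(); p,d,m,Rm=snap('wrist'); C=cloud(d,m,Rm); r=p.astype(int)
T=R.from_quat(s['tool_rot']).as_matrix(); L=(C-s['tcp_pos'])@T
br=(r[:,:,0]-r[:,:,2]>50)
e=L[(~br)&(abs(L[:,:,1])<.045)&(L[:,:,0]>.02)&(L[:,:,0]<.11)&(abs(L[:,:,2]-.066)<.005)]
xs=np.arange(.024,.09,.004); ms=[]
for x in xs:
    y=e[abs(e[:,0]-x)<.002][:,1]; ms.append((y.min()+y.max())/2)
k=np.polyfit(xs,ms,1); b=np.degrees(np.arctan(k[0]))   # +y tool = clockwise
yaw=np.degrees(np.arctan2(T[1,1],T[0,1]))
q=L[br&(L[:,:,0]>.06)&(L[:,:,0]<.11)&(abs(L[:,:,1])<.03)]; q=q[abs(q[:,2]-.0625)<.003]
print('in-hand cw %.2f  spanner yaw %.2f (tool yaw+90 %.2f) resid %.4f'%(b,yaw+90-b,yaw+90,np.std(ms-np.polyval(k,xs))),'nut x',q[:,0].min(),q[:,0].max(),'y',q[:,1].min(),q[:,1].max())
f='pics/a%d.png'%(s['t']*100); cv2.imwrite(f,cv2.resize(p[0:300,160:480,::-1],None,fx=2,fy=2)); print(f)
np.savez('a%d.npz'%(s['t']*100),L=L,p=p,T=T,C=C)
E
python3 ang.py
python3 -m crank '[{"dp":[0.00034,-0.01083,0],"delta_rot":[0,0,0.01],"fingers":-1},{"dp":[0.00034,-0.01083,0],"delta_rot":[0,0,0.01],"fingers":-1},{"dp":[0.00034,-0.01083,0],"delta_rot":[0,0,0.01],"fingers":-1},{"dp":[0.00034,-0.01083,0],"delta_rot":[0,0,0.01],"fingers":-1}]' >/dev/null; python3 tq.py; python3 ang.py
python3 -m crank '[{"dp":[0.00034,-0.01083,0],"delta_rot":[0,0,0.01],"fingers":-1},{"dp":[0.00034,-0.01083,0],"delta_rot":[0,0,0.01],"fingers":-1},{"dp":[0.00034,-0.01083,0],"delta_rot":[0,0,0.01],"fingers":-1},{"dp":[0.00034,-0.01083,0],"delta_rot":[0,0,0.01],"fingers":-1}]' >/dev/null; python3 tq.py; python3 ang.py
```

```text
in-hand cw -0.24  spanner yaw 76.76 (tool yaw+90 76.53) resid 0.0001 nut x 0.07113856706397921 0.10169460750893505 y -0.015747333667317252 0.013103134910902044
pics/a1808.png
t 18.47 yaw -27.91 r 0.0862 heading-axis err -0.0009 Fx 0.23 Ft 0.81 Fz -2.52 Mz 0.311 tau1 0.054 tau6 -0.238
in-hand cw -0.71  spanner yaw 62.81 (tool yaw+90 62.09) resid 0.0001 nut x 0.071280394796666 0.10149452174543422 y -0.016388427757171652 0.012870359189063851
pics/a1846.png
t 18.85 yaw -42.23 r 0.0861 heading-axis err -0.0007 Fx -0.65 Ft 0.81 Fz -1.47 Mz 0.202 tau1 0.275 tau6 -0.269
in-hand cw -0.66  spanner yaw 48.44 (tool yaw+90 47.77) resid 0.0001 nut x 0.07104682704815178 0.10124866789911667 y -0.016728685647351662 0.01341639248120374
pics/a1885.png
```

```bash
cat > hx.py <<'E'
import sys; from h import *
from scipy.optimize import minimize
def hexang(f):
    z=np.load(f); L=z['L']; r=z['p'].astype(int); T=z['T']
    br=(r[:,:,0]-r[:,:,2]>50)&(abs(L[:,:,1])<.03)&(L[:,:,0]>.06)&(L[:,:,0]<.11)
    q=z['C'][br&(abs(L[:,:,2]-.0625)<.002)][:,:2]
    q=q[np.hypot(*(q-np.median(q,0)).T)<.0175]; h=cv2.convexHull((q*1e4).astype(np.float32))[:,0]/1e4
    best=min((minimize(lambda x:np.mean(np.minimum(abs(((h-x[:2])@np.array([np.cos(n:=np.radians(x[2]+60*np.arange(6))),np.sin(n)])).max(1)-x[3]),.0015)**2)*1e6,[*q.mean(0),a,.0133],method='Nelder-Mead',options=dict(maxiter=2000)) for a in range(0,60,6)),key=lambda o:o.fun)
    return best.fun,best.x[:2],best.x[2]%60,best.x[3],len(q)
for f in sys.argv[1:]: print(f,hexang(f))
E
python3 hx.py a1808.npz a1846.npz a1885.npz
```

```text
a1808.npz (np.float64(0.008632149070812365), array([0.57134502, 0.00848001]), np.float64(55.814503576860886), np.float64(0.01347818983616999), 3898)
a1846.npz (np.float64(0.006378420317745126), array([0.57139669, 0.00844866]), np.float64(43.68297364570671), np.float64(0.013456386625311078), 3897)
a1885.npz (np.float64(0.00423549900870268), array([0.57139966, 0.00855557]), np.float64(29.748693489307044), np.float64(0.01348248926951565), 3907)
```

Per the hexagon fit, the nut started at 55.8° and is now at 29.75° (26.1° turned). It has 63.9° to go: first 58°, then I measure.

```bash
python3 -m crank '[{"dp":[0.00034,-0.01083,0],"delta_rot":[0,0,0.01],"fingers":-1},{"dp":[0.00034,-0.01083,0],"delta_rot":[0,0,0.01],"fingers":-1},{"dp":[0.00034,-0.01083,0],"delta_rot":[0,0,0.01],"fingers":-1},{"dp":[0.00034,-0.01083,0],"delta_rot":[0,0,0.01],"fingers":-1},{"dp":[0.00034,-0.01083,0],"delta_rot":[0,0,0.01],"fingers":-1},{"dp":[0.00034,-0.01083,0],"delta_rot":[0,0,0.01],"fingers":-1},{"dp":[0.00034,-0.01083,0],"delta_rot":[0,0,0.01],"fingers":-1},{"dp":[0.00034,-0.01083,0],"delta_rot":[0,0,0.01],"fingers":-1}]' >/dev/null; python3 tq.py; python3 ang.py
python3 -m crank '[{"dp":[0.00034,-0.01083,0],"delta_rot":[0,0,0.01],"fingers":-1},{"dp":[0.00034,-0.01083,0],"delta_rot":[0,0,0.01],"fingers":-1},{"dp":[0.00034,-0.01083,0],"delta_rot":[0,0,0.01],"fingers":-1},{"dp":[0.00034,-0.01083,0],"delta_rot":[0,0,0.01],"fingers":-1},{"dp":[0.00034,-0.01083,0],"delta_rot":[0,0,0.01],"fingers":-1},{"dp":[0.00034,-0.01083,0],"delta_rot":[0,0,0.01],"fingers":-1},{"dp":[0.00034,-0.01083,0],"delta_rot":[0,0,0.01],"fingers":-1},{"dp":[0.00034,-0.01083,0],"delta_rot":[0,0,0.01],"fingers":-1},{"dp":[0,0,0],"delta_rot":[0,0,0],"fingers":-1}]' >/dev/null; python3 tq.py; python3 ang.py; python3 hx.py a19*.npz a2*.npz
```

```text
t 19.57 yaw -70.97 r 0.0861 heading-axis err -0.0003 Fx -1.04 Ft 1.38 Fz -2.63 Mz 0.240 tau1 0.410 tau6 -0.360
in-hand cw -0.54  spanner yaw 19.57 (tool yaw+90 19.03) resid 0.0001 nut x 0.07087052543310057 0.10110276391374554 y -0.015787515197865934 0.013695396940647114
pics/a1956.png
t 20.37 yaw -99.63 r 0.0862 heading-axis err 0.0005 Fx -0.93 Ft 3.52 Fz -2.60 Mz -0.026 tau1 1.623 tau6 0.410
in-hand cw -0.13  spanner yaw -9.50 (tool yaw+90 -9.63) resid 0.0001 nut x 0.07044982271293533 0.10070358041522356 y -0.014952912979205608 0.01469339733651281
pics/a2036.png
a1956.npz (np.float64(0.005149827209044306), array([0.57145052, 0.00854059]), np.float64(1.1239353222894222), np.float64(0.013496849519262968), 3853)
a2036.npz (np.float64(0.006047554375975738), array([0.57143305, 0.00851903]), np.float64(32.105268749603546), np.float64(0.013482658889324234), 3804)
```

83.7° turned so far, 6.3° to go.

```bash
python3 -m crank '[{"dp":[0.0001,-0.00542,0],"delta_rot":[0,0,0.005],"fingers":-1},{"dp":[0.0001,-0.00542,0],"delta_rot":[0,0,0.005],"fingers":-1},{"dp":[0.0001,-0.00542,0],"delta_rot":[0,0,0.005],"fingers":-1},{"dp":[0,0,0],"delta_rot":[0,0,0],"fingers":-1}]' >/dev/null; python3 tq.py; python3 ang.py; python3 ang.py; python3 hx.py a207*.npz
```

```text
t 20.75 yaw -105.02 r 0.0863 heading-axis err 0.0001 Fx -0.55 Ft 1.75 Fz -1.14 Mz 0.118 tau1 1.074 tau6 0.295
in-hand cw -0.30  spanner yaw -14.72 (tool yaw+90 -15.02) resid 0.0001 nut x 0.07085325708552317 0.10068965999975829 y -0.015270291310950609 0.015019143427171722
pics/a2075.png
in-hand cw -0.33  spanner yaw -14.66 (tool yaw+90 -15.00) resid 0.0001 nut x 0.07085996755223728 0.10071909129681574 y -0.01522445342591418 0.014576244060716666
pics/a2080.png
a2075.npz (np.float64(0.014770232084351888), array([0.57148191, 0.00855112]), np.float64(26.68746189036851), np.float64(0.01348994534678492), 3763)
```

89.1° turned, which is a quarter turn within about 1°. Now backing off to the middle of the play and withdrawing along the handle.

```bash
python3 -m crank '[{"dp":[0,0.00542,0],"delta_rot":[0,0,-0.005],"fingers":-1},{"dp":[0,0.00542,0],"delta_rot":[0,0,-0.005],"fingers":-1},{"dp":[0,0.00542,0],"delta_rot":[0,0,-0.005],"fingers":-1},{"dp":[0,0.00542,0],"delta_rot":[0,0,-0.005],"fingers":-1}]' >/dev/null; python3 tq.py
python3 -m crank '[{"dp":[0,0.00542,0],"delta_rot":[0,0,-0.005],"fingers":-1},{"dp":[0,0.00542,0],"delta_rot":[0,0,-0.005],"fingers":-1},{"dp":[0,0,0],"delta_rot":[0,0,0],"fingers":-1}]' >/dev/null; python3 tq.py; python3 ang.py; python3 hx.py a21*.npz
```

```text
t 21.18 yaw -97.86 r 0.0863 heading-axis err 0.0004 Fx -1.25 Ft -0.49 Fz -2.20 Mz 0.079 tau1 -0.092 tau6 0.282
t 21.43 yaw -94.34 r 0.0863 heading-axis err 0.0001 Fx -1.01 Ft -0.79 Fz -2.69 Mz 0.151 tau1 -0.989 tau6 -0.098
in-hand cw -0.26  spanner yaw -4.07 (tool yaw+90 -4.34) resid 0.0001 nut x 0.07050156760076277 0.10070061838631818 y -0.014862663483190599 0.0144388849147651
pics/a2143.png
a2143.npz (np.float64(0.007847205365421654), array([0.5714176 , 0.00854705]), np.float64(35.88290717065517), np.float64(0.013483570051770151), 3842)
```

The hexagon fit now suggests the nut followed the spanner back. I'll check by eye, comparing before, loaded and backed-off in one picture.

Run:
```python
from h import *
o=[]
for f in ['s1736','a1808','a2075','a2143']:
    if f[0]=='a': p=np.load(f+'.npz')['p'][:,:,::-1][0:130,240:400]
    else: p=cv2.resize(cv2.imread('pics/s1736.png'),(360,360))[0:130,100:260]
    o.append(cv2.resize(p,(400,300),interpolation=2))
cv2.imwrite('pics/m1.png',np.vstack([np.hstack(o[:2]),np.hstack(o[2:])]))
```

```text
(no output)
```

View pics/m1.png

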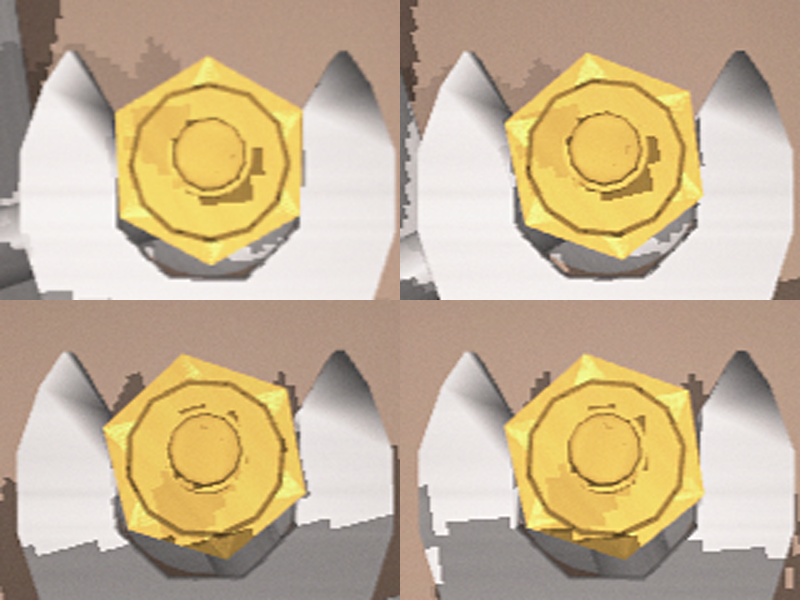

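By eye the nut is canted in the jaw (wedged) and followed the spanner back about 9°. I'll re-tighten to the same mark, relax only about 1.5°, and slide off radially, so sliding breaks the wedge instead of rotation.

```bash
python3 -m crank '[{"dp":[0.0001,-0.00542,0],"delta_rot":[0,0,0.005],"fingers":-1},{"dp":[0.0001,-0.00542,0],"delta_rot":[0,0,0.005],"fingers":-1},{"dp":[0.0001,-0.00542,0],"delta_rot":[0,0,0.005],"fingers":-1},{"dp":[0.0001,-0.00542,0],"delta_rot":[0,0,0.005],"fingers":-1},{"dp":[0.0001,-0.00542,0],"delta_rot":[0,0,0.005],"fingers":-1},{"dp":[0.0001,-0.00542,0],"delta_rot":[0,0,0.005],"fingers":-1},{"dp":[0,-0.00108,0],"delta_rot":[0,0,0.001],"fingers":-1},{"dp":[0,0,0],"delta_rot":[0,0,0],"fingers":-1}]' >/dev/null; python3 tq.py; python3 ang.py; python3 hx.py a221*.npz
python3 -m crank '[{"dp":[0,0.0043,0],"delta_rot":[0,0,-0.004],"fingers":-1},{"dp":[0,0,0],"delta_rot":[0,0,0],"fingers":-1}]' >/dev/null; python3 tq.py; python3 ang.py; ls -t a*.npz|head -1|xargs python3 hx.py
```

```text
t 22.15 yaw -105.46 r 0.0863 heading-axis err 0.0002 Fx -1.36 Ft 1.53 Fz -1.50 Mz 0.179 tau1 0.672 tau6 0.233
in-hand cw -0.20  spanner yaw -15.26 (tool yaw+90 -15.46) resid 0.0001 nut x 0.07084152599441669 0.10078979522444162 y -0.015129691135307034 0.014647021195196496
pics/a2215.png
a2215.npz (np.float64(0.010419490507356475), array([0.57149625, 0.00853092]), np.float64(26.76664304569866), np.float64(0.013490449761219764), 3824)
t 22.37 yaw -104.11 r 0.0863 heading-axis err 0.0001 Fx -2.03 Ft -1.17 Fz -2.32 Mz 0.048 tau1 -0.610 tau6 -0.083
in-hand cw -0.24  spanner yaw -13.87 (tool yaw+90 -14.11) resid 0.0001 nut x 0.07050941263297043 0.10066047840823585 y -0.015167949460173377 0.014565348499854688
pics/a2236.png
a2236.npz (np.float64(0.007985392623712458), array([0.57143553, 0.00851303]), np.float64(26.642754116529616), np.float64(0.013465961145394768), 3809)
```

Nut still at 89.2° after relaxing. Sliding off along the handle.

```bash
python3 -m crank '[{"dp":[-0.01,0,0],"delta_rot":[0,0,0],"fingers":-1},{"dp":[-0.01,0,0],"delta_rot":[0,0,0],"fingers":-1}]' >/dev/null; python3 tq.py; sed -i 's/(L\[:,:,0\]<.11)/(L[:,:,0]<.145)/' hx.py; python3 ang.py;  ls -t a*.npz|head -1|xargs python3 hx.py
python3 -m crank '[{"dp":[-0.01,0,0],"delta_rot":[0,0,0],"fingers":-1},{"dp":[-0.01,0,0],"delta_rot":[0,0,0],"fingers":-1},{"dp":[-0.01,0,0],"delta_rot":[0,0,0],"fingers":-1},{"dp":[0,0,0],"delta_rot":[0,0,0],"fingers":-1}]' >/dev/null; python3 tq.py;  python3 ang.py;  ls -t a*.npz|head -1|xargs python3 hx.py
```

```text
t 22.58 yaw -104.14 r 0.0893 heading-axis err 0.0003 Fx 15.08 Ft 0.75 Fz -6.27 Mz 0.057 tau1 2.420 tau6 0.043
in-hand cw -0.14  spanner yaw -14.00 (tool yaw+90 -14.14) resid 0.0001 nut x 0.07262060058368454 0.1019856373245755 y -0.014130293228210073 0.014172638661000563
pics/a2258.png
a2258.npz (np.float64(0.3076061646551662), array([0.57103994, 0.00852155]), np.float64(28.696922554890993), np.float64(0.01252515558927561), 1123)
t 22.97 yaw -104.12 r 0.1131 heading-axis err 0.0002 Fx -0.91 Ft -0.81 Fz -3.19 Mz 0.050 tau1 -0.323 tau6 0.007
in-hand cw 0.04  spanner yaw -14.16 (tool yaw+90 -14.12) resid 0.0001 nut x 0.09728420250032767 0.10820281573741986 y -0.01293009894514459 0.014132712771349497
pics/a2296.png
a2296.npz (np.float64(0.18397675550945744), array([0.57091365, 0.00847147]), np.float64(25.694981618209738), np.float64(0.013184955106439944), 1631)
```

```bash
python3 -m crank '[{"dp":[-0.03,0,0],"delta_rot":[0,0,0],"fingers":-1},{"dp":[-0.05,0,0],"delta_rot":[0,0,0],"fingers":-1},{"dp":[0,0,-0.05],"delta_rot":[0,0,0],"fingers":-1},{"dp":[0,0,-0.05],"delta_rot":[0,0,0],"fingers":-1},{"dp":[0,0,-0.05],"delta_rot":[0,0,0],"fingers":-1},{"dp":[0,0,-0.03],"delta_rot":[0,0,0],"fingers":-1},{"dp":[0,0,0],"delta_rot":[0,0,0],"fingers":-1},{"dp":[0,0,0],"delta_rot":[0,0,0],"fingers":-1}]' >/dev/null; python3 st.py
python3 - <<'E'
from nut import *
p,d,m,Rm=snap('wrist','w9.png'); C=cloud(d,m,Rm); nut(p,C,ctr=(.572,.008))
E
```

```text
t 23.6833 p [0.4254 0.0451 0.2734] yaw -104.1 F [-0.7   0.32 -3.23] M [-0.011 -0.04  -0.039] tau6 0.001 q6 1.66 gap 0.161 g 108.7nut.py:6: RuntimeWarning: Mean of empty slice.
  print('top n',len(k),k.mean(0).round(4),'spindle',len(sp),sp.mean(0).round(4),sp[:,2].max().round(4))
  ret = um.true_divide(
Traceback (most recent call last):
  File "nut.py", line 6, in nut
    print('top n',len(k),k.mean(0).round(4),'spindle',len(sp),sp.mean(0).round(4),sp[:,2].max().round(4))
                                                                                  ~~~~~~~~~~~^^
ValueError: zero-size array to reduction operation maximum which has no identity
```

```bash
python3 -m crank '[{"dp":[0,0,-0.07],"delta_rot":[0,0,0],"fingers":-1},{"dp":[0,0,-0.07],"delta_rot":[0,0,0],"fingers":-1},{"dp":[0,0,-0.07],"delta_rot":[0,0,0],"fingers":-1},{"dp":[0,0,-0.07],"delta_rot":[0,0,0],"fingers":-1},{"dp":[0,0,0],"delta_rot":[0,0,0],"fingers":-1},{"dp":[0,0,0],"delta_rot":[0,0,0],"fingers":-1}]' >/dev/null; python3 st.py
python3 - <<'E'
from nut import *
p,d,m,Rm=snap('wrist','w9.png'); C=cloud(d,m,Rm)
np.savez('w9.npz',p=p,C=C); print(m)
r=p.astype(int); b=(r[:,:,0]-r[:,:,2]>50)&(abs(C[:,:,2]-.12)<.03); v,u=np.nonzero(b); print(len(u),u.min(),u.max(),v.min(),v.max())
nut(p,C,ctr=(.572,.008))
E
```

```text
t 24.2333 p [0.4258 0.0449 0.413 ] yaw -104.1 F [-0.03  0.44 -2.14] M [0.019 0.034 0.019] tau6 0.0 q6 1.66 gap 0.161 g 108.7
{'fx': 341.10833423785124, 'fy': 341.10833423785124, 'cx': 322.81103216897543, 'cy': 201.427179482836, 'origin': array([0.50132833, 0.0259111 , 0.48418348]), 'attitude': array([ 0.09571274, -0.1219059 ,  0.77919957, -0.60731051])}
759 307 639 0 228
top n 582 [0.569  0.009  0.1208] spindle 136 [0.5707 0.0086 0.1429] 0.1462
hex fit: cost cx cy normal-deg(mod60) [[0.0469, 0.571, 0.0086, 25.8851], [0.0469, 0.571, 0.0086, 25.8851], [0.0469, 0.571, 0.0086, 25.885]]
```

The nut now reads -34.1°, so about 90° in total. Carrying the spanner back to its old spot and lowering it.

```bash
python3 -m crank '[{"dp":[-0.0144,-0.0655,0],"delta_rot":[0,0,0],"fingers":-1},{"dp":[-0.0144,-0.0655,0],"delta_rot":[0,0,0],"fingers":-1},{"dp":[-0.0144,-0.0655,0],"delta_rot":[0,0,0],"fingers":-1},{"dp":[-0.0144,-0.0655,0],"delta_rot":[0,0,0],"fingers":-1},{"dp":[-0.0144,-0.0655,0],"delta_rot":[0,0,0],"fingers":-1},{"dp":[-0.0144,-0.0655,0],"delta_rot":[0,0,0],"fingers":-1},{"dp":[0,0,0],"delta_rot":[0,0,-0.0151],"fingers":-1},{"dp":[0,0,0],"delta_rot":[0,0,-0.0151],"fingers":-1},{"dp":[0,0,0],"delta_rot":[0,0,-0.0151],"fingers":-1},{"dp":[0,0,0],"delta_rot":[0,0,-0.0151],"fingers":-1},{"dp":[0,0,0],"delta_rot":[0,0,0],"fingers":-1}]' >/dev/null; python3 st.py
python3 -m crank '[{"dp":[0,0,0.0729],"delta_rot":[0,0,0],"fingers":-1},{"dp":[0,0,0.0729],"delta_rot":[0,0,0],"fingers":-1},{"dp":[0,0,0.0729],"delta_rot":[0,0,0],"fingers":-1},{"dp":[0,0,0.0729],"delta_rot":[0,0,0],"fingers":-1},{"dp":[0,0,0.0729],"delta_rot":[0,0,0],"fingers":-1},{"dp":[0,0,0.0729],"delta_rot":[0,0,0],"fingers":-1},{"dp":[0,0,0.0729],"delta_rot":[0,0,0],"fingers":-1},{"dp":[0,0,0.0729],"delta_rot":[0,0,0],"fingers":-1},{"dp":[0,0,0.04],"delta_rot":[0,0,0],"fingers":-1},{"dp":[0,0,0],"delta_rot":[0,0,0],"fingers":-1},{"dp":[0,0,0],"delta_rot":[0,0,0],"fingers":-1}]' >/dev/null; python3 st.py
```

```text
t 25.2 p [0.4301 0.2459 0.4094] yaw -82.25 F [ 0.   -0.42 -2.47] M [ 0.016  0.011 -0.011] tau6 -0.548 q6 1.729 gap 0.158 g 108.9
t 26.1167 p [0.4299 0.2455 0.0994] yaw -82.47 F [ 0.83 -0.22 -3.05] M [-0.012 -0.008 -0.041] tau6 0.01 q6 1.732 gap 0.162 g 108.9
```

```bash
python3 -m crank '[{"dp":[0,0,0.02],"delta_rot":[0,0,0],"fingers":-1},{"dp":[0,0,0.014],"delta_rot":[0,0,0],"fingers":-1},{"dp":[0,0,0.006],"delta_rot":[0,0,0],"fingers":-1},{"dp":[0,0,0],"delta_rot":[0,0,0],"fingers":-1},{"dp":[0,0,0],"delta_rot":[0,0,0],"fingers":-1}]' >/dev/null; python3 st.py
python3 -m crank '[{"dp":[0,0,0.002],"delta_rot":[0,0,0],"fingers":-1},{"dp":[0,0,0],"delta_rot":[0,0,0],"fingers":-1},{"dp":[0,0,0],"delta_rot":[0,0,0],"fingers":-1}]' >/dev/null; python3 st.py
python3 -m crank '[{"dp":[0,0,0.002],"delta_rot":[0,0,0],"fingers":-1},{"dp":[0,0,0],"delta_rot":[0,0,0],"fingers":-1},{"dp":[0,0,0],"delta_rot":[0,0,0],"fingers":-1}]' >/dev/null; python3 st.py
```

```text
t 26.5333 p [0.4316 0.2462 0.0819] yaw -82.36 F [ 0.29  0.47 -2.25] M [-0.027 -0.01  -0.017] tau6 0.001 q6 1.731 gap 0.161 g 109.0
t 26.7833 p [0.4315 0.2461 0.0808] yaw -82.36 F [-0.03 -0.01 -2.62] M [ 0.048 -0.093 -0.024] tau6 0.0 q6 1.73 gap 0.162 g 109.0
t 27.0333 p [0.4314 0.2461 0.0794] yaw -82.36 F [-0.95  0.02 -2.67] M [0.007 0.055 0.006] tau6 0.0 q6 1.73 gap 0.16 g 109.0
```

```bash
python3 -m crank '[{"dp":[0,0,0.003],"delta_rot":[0,0,0],"fingers":-1},{"dp":[0,0,0],"delta_rot":[0,0,0],"fingers":-1},{"dp":[0,0,0],"delta_rot":[0,0,0],"fingers":-1}]' >/dev/null; python3 st.py
python3 -m crank '[{"dp":[0,0,0.002],"delta_rot":[0,0,0],"fingers":-1},{"dp":[0,0,0],"delta_rot":[0,0,0],"fingers":-1},{"dp":[0,0,0],"delta_rot":[0,0,0],"fingers":-1}]' >/dev/null; python3 st.py
python3 -m crank '[{"dp":[0,0,0.001],"delta_rot":[0,0,0],"fingers":-1},{"dp":[0,0,0],"delta_rot":[0,0,0],"fingers":-1}]' >/dev/null; python3 st.py
python3 -m crank '[{"dp":[0,0,0.001],"delta_rot":[0,0,0],"fingers":-1},{"dp":[0,0,0],"delta_rot":[0,0,0],"fingers":-1}]' >/dev/null; python3 st.py
```

```text
t 27.2833 p [0.4313 0.2461 0.0778] yaw -82.36 F [ 0.59 -0.58 -2.27] M [ 0.042  0.001 -0.001] tau6 0.0 q6 1.73 gap 0.156 g 109.0
t 27.5333 p [0.4314 0.2461 0.0768] yaw -82.36 F [ 0.57 -0.22 -2.1 ] M [0.033 0.008 0.004] tau6 0.0 q6 1.73 gap 0.161 g 109.0
t 27.7 p [0.4314 0.2461 0.0766] yaw -82.35 F [ 0.21 -0.96 -0.85] M [-0.042  0.034 -0.036] tau6 0.001 q6 1.73 gap 0.157 g 109.3
t 27.8667 p [0.4314 0.2461 0.0766] yaw -82.35 F [-1.74 -0.07  4.77] M [-0.11   0.169 -0.005] tau6 0.001 q6 1.73 gap 0.155 g 109.9
```

Contact: it rests on the worktop. Opening gently and lifting clear.

```bash
python3 -m crank '[{"dp":[0,0,0],"delta_rot":[0,0,0],"fingers":-0.5},{"dp":[0,0,0],"delta_rot":[0,0,0],"fingers":-0.4},{"dp":[0,0,0],"delta_rot":[0,0,0],"fingers":-0.2},{"dp":[0,0,0],"delta_rot":[0,0,0],"fingers":0},{"dp":[0,0,0],"delta_rot":[0,0,0],"fingers":0.2},{"dp":[0,0,0],"delta_rot":[0,0,0],"fingers":0.2},{"dp":[0,0,-0.01],"delta_rot":[0,0,0],"fingers":0.2},{"dp":[0,0,-0.04],"delta_rot":[0,0,0],"fingers":0.2},{"dp":[0,0,-0.07],"delta_rot":[0,0,0],"fingers":0.2},{"dp":[0,0,-0.07],"delta_rot":[0,0,0],"fingers":0.2},{"dp":[0,0,-0.07],"delta_rot":[0,0,0],"fingers":0.2},{"dp":[0,0,-0.07],"delta_rot":[0,0,0],"fingers":0.2}]' >/dev/null; python3 st.py
python3 -m crank '[{"dp":[0,0,-0.04],"delta_rot":[0,0,0],"fingers":0.2},{"dp":[0,0,0],"delta_rot":[0,0,0],"fingers":0.2},{"dp":[0,0,0],"delta_rot":[0,0,0],"fingers":0.2}]' >/dev/null
python3 - <<'E'
from h import *
p,d,m,Rm=snap('wrist','w10.png'); q,_,_,_=snap('scene')
cv2.imwrite('pics/end.png',np.vstack([p,q])[:,:,::-1][::1]); im=cv2.imread('pics/end.png'); cv2.imwrite('pics/end.png',cv2.resize(im,None,fx=.75,fy=.75))
E
```

```text
t 28.8667 p [0.4308 0.2459 0.2427] yaw -82.36 F [ 1.15 -1.4  -0.31] M [-0.008 -0.029  0.041] tau6 -0.0 q6 1.73 gap 0.602 g 0.0
```

View pics/end.png

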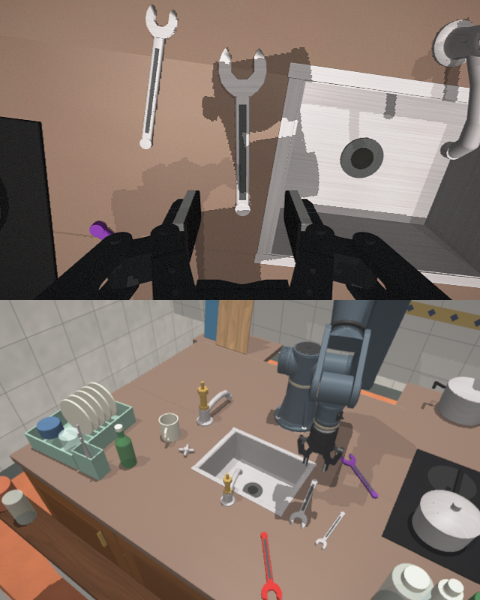

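The spanner lies flat at its old place (upper half: tail 242,210; jaw 242,80), the gripper is clear, and nothing else has moved. Handing in.

```bash
python3 -c "
from station import manip
print(manip.sense()['t'], manip.sign_off())"
```

```text
the job is handed in; nothing more can be done
29.2167 None
```

I ran the nut down finger-tight and tightened it about 90° (±1°) further with the larger spanner. The nut slipped back about 9° once as I backed off the spanner, so I re-tightened it to the mark. The spanner lies flat at its original spot, nothing else moved, and the job was handed in at 29 s.

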